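# Make up the wheel kit and the hub kit

### The arm

A 7-joint arm with a two-finger parallel gripper is mounted at the origin on a cart in front of the work surface, level with it; the furniture and walls round the work are solid. World frame = base frame: x ahead of the robot, y to its left, z up, the work surface at z = 0. Lengths are in m, angles in rad, forces in N, time in s.
With the tool pointing down it reaches from about 0.4 to 0.85 m from the base axis. Payload 10.4 kg.
Tool frame: the origin (TCP) lies on the centre line of the jaws, within the pads' length; the fingertips stand 8 mm ahead of it and the grasp point (between the pads) lies 11 mm behind it (r.finger_overhang is the distance from the TCP to the fingertips, in m); z points along the fingers, y is the line along which they close (so a half turn about z gives the same grasp; the last joint's range is limited). The gripper opens to 87 mm and grips with 3 to 60 N. Pads are 19 mm wide; open, the fingers measure 117 mm over their backs; the gripper's body (75 mm by 190 mm) begins 51 mm behind the grasp point.
Start: joints at [1.183, 0.332, -0.065, 1.46, 0.022, 1.35, -0.088], TCP at [0.223, -0.584, 0.193] pointing down, gripper open.
Joint ranges: [-2.6, 2.6], [-0.5, 2.12], [-1.47, 1.34], [0.16, 2.42], [-1.27, 4.41], [0.06, 2.06], [-2.6, 2.6]. Speed limits (rad/s): [2.22, 2.22, 2.79, 2.79, 3.14, 3.14, 3.14].

### API

Orientations are given as a unit quaternion [x, y, z, w].
In Python, from bench import r, vision gives the robot as it stands.
- The arm moves only by the tool drive_tool, never from a script. Its argument "series" is a list of rows, each a list of 2 entries, a list of its own where there are three numbers: the shift along the world's x, y, z in cm, then the turn about the world's z in degrees. A call has exactly 10 rows; each row shifts and turns the commanded pose from where the row before left it; what a row does not reach is not made up. A row lasts 1/8 s, in which the tool goes at most 62.5 mm and 10.7 degrees, less where a joint would pass 70% of its speed; a pose out of reach is approached as far as the arm can. A call with a gripper value outside its range is refused whole. "hand" is the closure, from 0 (fully open) to 1 (shut), set as the call begins (left out, the last holds). The fingers move at their own pace and stop on an object; "newtons" is the grip in N (left out, the last holds). Time passes only in rows, so rows that do not move let the fingers close, or fill a call up. It gives the time, the measured TCP pose, the force, the opening and the grip force at its end, in the units of the state.
- r.read_state(): the state, without advancing time (a new reading comes with each control period).
- vision.camera(name): name is "scene" or "top"; returns a dict with "color" (480x640x3 uint8, red, green, blue), "intrinsics" (3x3 intrinsics, pixels), "k1" (the pictures are not rectified: a ray, as slopes to the right and down, at radius r is drawn at 1 + k1 r^2 times it, then the intrinsics apply), "R" (3x3) and "t" (3): a world point X has camera coordinates R X + t. Camera axes: x right, y down, z forward; pixel columns grow to the right and rows downward; lengths in m; the calibration is good to about 2 mm. A picture is of the moment at which its call begins. There is no depth.
- r.close_job(): hands the job in; it is judged then, once.
The state is a dict: "time": time; "joint_positions": joint angles; "joint_vel": joint speeds; "joint_torque": joint torques, N m; "ee_pos": TCP position; "eef_rot": TCP orientation; "ft_force": force on the tool from outside, world axes, zero at the start; "torque": the same for the moment, N m; "width": finger opening in m; "grip_force": force on a finger pad.
Only numpy, scipy, OpenCV 4.12 (cv2) and the standard library are available. Lean on these libraries where they do the work, as an engineer would, in place of code of your own. Each camera call takes 0.05 s, during which the arm holds its last target. There are 200 camera calls.

### The job

Make up the two bicycle service kits in their foam-lined trays: the wheel kit in the blue tray is the black tyre lever, the black quick-release skewer and the small gas cartridge; the hub kit in the yellow tray is the white tub of paste and the black lock ring. Put each thing fully down in the cut-out that is made for it, lever, skewer and ring lying flat, cartridge and tub standing upright. Do not drop anything or knock anything over, and leave the mug, the wooden block and the screwdriver where they are.

Things in the scene. Friction and masses are not known exactly. Their poses are not given: they have to be found in the camera images.
- wheel_tray: Blue tray, 150 x 190 x 34 mm, fixed; dark foam, cut-outs with blue floors. Origin: underside centre, on the bench; x short, y long side. In mm: lever slot centre x -27, y -22, size 34 x 129 (on y), floor z 23; skewer slot x 27, y -26, 28 x 106, floor z 21; finger groove (close along x) across both x -65..62, y -48..0, floor z 17; cartridge well d 40 at x 27, y 58, floor z 7. Foam top z 32.
- hub_tray: Yellow tray, 150 x 190 x 34 mm, fixed; dark foam, cut-outs with yellow floors. Origin: underside centre, on the bench; x short, y long side. In mm: tub well d 68 at x 0, y 44, floor z 7; ring recess d 63 at x 0, y -44, floor z 24, with a finger groove (close along x) of the same depth across it, x -55..55, y -66..-22. Foam top z 32.
- lever: Black nylon tyre lever lying flat, 117 x 22 x 14 mm, slightly curved, 50 g. Origin: centre of its underside; x along its length. Grasp across its middle (20 mm wide). It may lie either way round in its cut-out.
- skewer: Black quick-release wheel skewer lying flat, 94 x 16 x 18 mm, a thin rod with chunky square nuts, 90 g. Origin: centre of its underside, x along its length. Grasp across its middle; the 16 mm wide nut from x -13 to +1 mm is a good grip. It may lie either way round in its cut-out.
- cartridge: Small black gas refill cartridge with a white neck and red nozzle, standing upright, 27 mm diameter up to 88 mm, 114 mm tall in all, 60 g. Origin: centre of its foot; z up its axis.
- tub: White tub of assembly paste with a white lid, standing upright, 95 mm tall, body 55 mm in diameter, lid 58 mm in diameter from 78 mm to the top, 200 g. Origin: centre of its foot; z up its axis.
- lockring: Black lock ring lying flat, 50 mm outside diameter, 22 mm hole, 11 mm high, 30 g. Origin: centre of its underside; z along its axis. Grasp across its outside.
- mug: White spotted mug, bystander, 82 mm across without handle, 91 mm tall, loose. Origin: about the centre of its foot.
- block: Wooden block with a hole bored in one end, bystander, 81 x 50 x 45 mm, loose. Origin: centre of its underside.
- driver: Stubby red and yellow screwdriver lying on the bench, bystander, 120 x 24 x 24 mm, loose. Origin: centre of its underside; x along its shaft.
Things that resemble listed ones, but are neither listed nor needed, are in the scene too. Of the things like the cartridge, leave any that is green; of the rest the larger one is meant.

How it is judged:
At the end, for the whole second after the job is handed in: Lever, skewer, cartridge in their cut-outs of the blue tray, tub and lock ring in those of the yellow: origins within 10 mm of the cut-out's middle in tray x and y, under 4 mm above its floor, tilt under 0.12 rad, lever and skewer within 0.15 rad of tray y; released, at rest (x of lever in the frame of wheel_tray between -0.037 and -0.017 m and y of lever in the frame of wheel_tray between -0.032 and -0.012 m and z of lever in the frame of wheel_tray below 0.027 m and angle between each of lever, skewer, cartridge, tub, lockring's own z axis and vertical below 0.12 rad and linear speed of each of lever, skewer, cartridge, tub, lockring below 0.01 m/s and angle between the x axis of each of lever, skewer and the y axis of wheel_tray, either way round below 0.15 rad and contact force between the fingers and lever below 0.1 N and x of skewer in the frame of wheel_tray between 0.017 and 0.037 m and y of skewer in the frame of wheel_tray between -0.036 and -0.016 m and z of skewer in the frame of wheel_tray below 0.025 m and contact force between the fingers and skewer below 0.1 N and x of cartridge in the frame of wheel_tray between 0.017 and 0.037 m and y of cartridge in the frame of wheel_tray between 0.048 and 0.068 m and z of cartridge in the frame of wheel_tray below 0.011 m and contact force between the fingers and cartridge below 0.1 N and x of tub in the frame of hub_tray between -0.01 and 0.01 m and y of tub in the frame of hub_tray between 0.034 and 0.054 m and z of tub in the frame of hub_tray below 0.011 m and contact force between the fingers and tub below 0.1 N and x of lockring in the frame of hub_tray between -0.01 and 0.01 m and y of lockring in the frame of hub_tray between -0.054 and -0.034 m and z of lockring in the frame of hub_tray below 0.028 m and contact force between the fingers and lockring below 0.1 N); the robot touches nothing.
It fails at once if a thing is dropped or thrown: out of the fingers it moves faster than 0.8 m/s (a fall of about 3 cm) ((contact force between the fingers and lever below 0.05 N and linear speed of lever above 0.8 m/s) or (contact force between the fingers and skewer below 0.05 N and linear speed of skewer above 0.8 m/s) or (contact force between the fingers and cartridge below 0.05 N and linear speed of cartridge above 0.8 m/s) or (contact force between the fingers and tub below 0.05 N and linear speed of tub above 0.8 m/s) or (contact force between the fingers and lockring below 0.05 N and linear speed of lockring above 0.8 m/s)).
It fails at once if the cartridge, the tub or the mug is knocked over (tilted more than 0.6 rad) (angle between any of cartridge, tub, mug's own z axis and vertical above 0.6 rad).
It fails at once if the mug, the wooden block or the screwdriver is moved by more than 25 mm (distance of any of mug, block, driver from where it was at the start of the episode above 0.025 m).
It also fails if it takes over 125 s, if anything falls off the work surface, if the arm or the gripper's body presses on something with over 40 N, if the wrist force passes 120 N, or if a joint passes its speed limit or range.

## Working session

There is one attempt and no reset: what is moved stays moved. The work goes in short steps, Python scripts to look and compute and a tool call to move; the robot and the scene stay as the last step left them, time stands still between calls to the robot, and variables do not carry over. Pictures are saved under pics/ and viewed, at most 14 in all, crops included, and the job is handed in when it is done.

Besides the shell and the picture viewer there is one more tool, called after "Request:" as name(argument=value, ...), one argument or row to a line, values as JSON. drive_tool: Moves the arm, as the interface text tells. Its arguments: {"type":"object","properties":{"series":{"type":"array"},"hand":{"type":"number"},"newtons":{"type":"number"}},"required":["series"]}

```bash
mkdir -p pics; ls
cat > h.py <<'E'
import numpy as np, cv2
from bench import r, vision
def snap(n):
    c=vision.camera(n); np.savez(f'pics/{n}.npz',**{k:np.array(v) for k,v in c.items()}); return c
def load(n): return dict(np.load(f'pics/{n}.npz'))
def ray(c,u,v):
    K=np.array(c['intrinsics']); k=float(c['k1'])
    p=cv2.undistortPoints(np.array([[[u,v]]],float),K,np.array([k,0,0,0.]))[0,0]
    R=np.array(c['R']);o=-R.T@np.array(c['t']); d=R.T@np.array([p[0],p[1],1.]); return o,d
def onz(c,u,v,z):
    o,d=ray(c,u,v); return o+d*(z-o[2])/d[2]
def two(c1,p1,c2,p2):
    o1,d1=ray(c1,*p1);o2,d2=ray(c2,*p2)
    s=np.linalg.lstsq(np.stack([d1,-d2],1),o2-o1,rcond=None)[0]
    a,b=o1+s[0]*d1,o2+s[1]*d2; return (a+b)/2,np.linalg.norm(a-b)
def proj(c,X):
    R=np.array(c['R']);K=np.array(c['intrinsics']);x=R@np.array(X)+np.array(c['t']);x=x[:2]/x[2]
    x=x*(1+float(c['k1'])*(x@x)); return K[:2,:2]@x+K[:2,2]
E
python3 - <<'E'
from h import *
for n in('scene','top'):
    c=snap(n); cv2.imwrite(f'pics/{n}0.png',c['color'][:,:,::-1]); print(n,c['intrinsics'],c['k1'],-np.array(c['R']).T@c['t'],np.array(c['R'])[2])
s=r.read_state();print(s['ee_pos'],s['eef_rot'],s['width'],r.finger_overhang)
E
```

```text
pics
scene [[515.56044951   0.         316.39126682]
 [  0.         515.56044951 235.7482706 ]
 [  0.           0.           1.        ]] 0.010999853815207994 [0.03977406 0.3239207  0.79110654] [ 0.54801599 -0.40479485 -0.73199699]
top [[492.97275514   0.         315.81319469]
 [  0.         492.97275514 235.96754287]
 [  0.           0.           1.        ]] -0.05199670434607044 [ 0.52855592 -0.11613955  1.08659655] [ 0.03218239  0.01657287 -0.9993446 ]
[ 0.22283917 -0.58351769  0.19206111] [ 9.83407396e-01  1.81409776e-01 -1.44371490e-04 -6.04235304e-04] 0.08721271776331539 0.008
```

View pics/scene0.png

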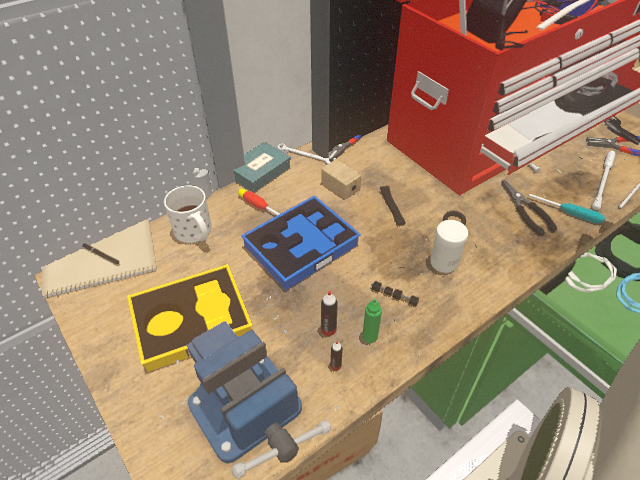

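View pics/top0.png

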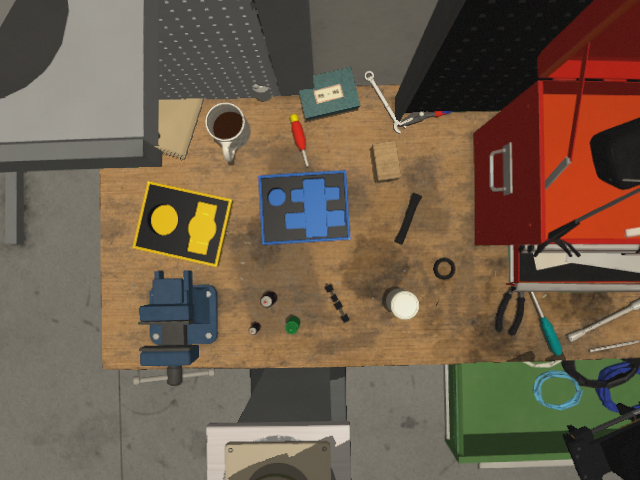

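Candidates (scene/top px): cartridge-like – large black (329,314)/(268,299), small black (336,355)/(253,328), green (372,321)/(292,325); lever – bar (392,205)/(407,219) vs. pen on the pad (100,255); skewer (395,294)/(337,302); tub (449,246)/(404,304) vs. mug; ring (455,218)/(444,268), dark rings elsewhere none. The larger black cartridge is the one meant.

Run:
```python
from h import *
s,t=load('scene'),load('top')
def mask(c,roi,f):
    x0,y0,x1,y1=roi; im=c['color']; hsv=cv2.cvtColor(im,cv2.COLOR_RGB2HSV).astype(int)
    m=np.zeros(im.shape[:2],np.uint8); m[y0:y1,x0:x1]=f(*[hsv[y0:y1,x0:x1,i] for i in range(3)]).astype(np.uint8)
    return m
def big(m):
    n,l,st,ce=cv2.connectedComponentsWithStats(m); i=1+np.argmax(st[1:,4]); return (l==i).astype(np.uint8)
def hull(m): 
    cs,_=cv2.findContours(m,cv2.RETR_EXTERNAL,cv2.CHAIN_APPROX_NONE); return cv2.convexHull(np.vstack(cs))
dark=lambda h,S,v:v<70
blk=lambda h,S,v:v<55
R={}
# tray: fill holes inside coloured rim -> inner hull
def inner(c,roi,col):
    m=big(mask(c,roi,col)); cs,hi=cv2.findContours(m,cv2.RETR_CCOMP,cv2.CHAIN_APPROX_NONE)
    k=[x for x,h in zip(cs,hi[0]) if h[3]>=0]; k=max(k,key=cv2.contourArea); return cv2.convexHull(k)
blue=lambda h,S,v:(h>100)&(h<125)&(S>120)&(v>70)
yel=lambda h,S,v:(h>20)&(h<35)&(S>170)&(v>120)
vis={'scene':s['color'][:,:,::-1].copy(),'top':t['color'][:,:,::-1].copy()}
for nm,col,rs,rt in(('wheel',blue,(235,190,370,295),(250,160,360,255)),('hub',yel,(120,260,255,370),(125,175,240,275))):
    Q={}
    for n,c,ro in(('top',t,rt),('scene',s,rs)):
        h=inner(c,ro,col); w=np.array([onz(c,*p[0],.033)[:2] for p in h])*1000
        b=cv2.minAreaRect(w.astype(np.float32)); print(nm,n,b)
        q=cv2.approxPolyN(h,4)[0] if hasattr(cv2,'approxPolyN') else cv2.boxPoints(cv2.minAreaRect(h)); Q[n]=q
        cv2.polylines(vis[n],[np.int32(q).reshape(-1,1,2)],True,(0,255,0),1)
    for p in Q['top']:
        w=onz(t,*map(float,p),.033); e=proj(s,w); j=np.argmin(np.linalg.norm(Q['scene']-e,axis=1)); print('  corner',*[np.round(x,4) for x in two(t,p.astype(float),s,Q['scene'][j].astype(float))])
for nm,rs,rt,z in(('lever',(370,180,415,230),(390,188,428,248),.014),('skewer',(366,276,425,312),(320,280,356,325),.014),('ring',(440,207,470,224),(428,252,460,283),.011)):
    for n,c,ro in(('top',t,rt),('scene',s,rs)):
        m=mask(c,ro,dark); m=cv2.morphologyEx(m,cv2.MORPH_CLOSE,np.ones((7,7),np.uint8)) ;m=big(m); h=hull(m)
        for zz in (0,z):
            w=np.array([onz(c,*p[0],zz)[:2] for p in h])*1000; print(nm,n,zz,[np.round(x,1) for x in cv2.minAreaRect(w.astype(np.float32))],m.sum())
        cv2.polylines(vis[n],[h],True,(0,255,0),1)
P={}
for n,c,ro in(('top',t,(380,285,425,325)),('scene',s,(425,215,472,275))):
    m=big(mask(c,ro,lambda h,S,v:(S<50)&(v>140))); h=hull(m); P[n]=h; cv2.polylines(vis[n],[h],True,(0,0,255),1); print('tub',n,cv2.boundingRect(h),cv2.minEnclosingCircle(h))
for n,c,ro in(('top',t,(255,285,282,312)),('scene',s,(317,285,342,340))):
    m=mask(c,ro,lambda h,S,v:(S>110)&((h<8)|(h>172))&(v>60)); 
    n_,l,st,ce=cv2.connectedComponentsWithStats(m); print('red',n,st[1:].tolist(),ce[1:].round(1).tolist())
    m=mask(c,ro,lambda h,S,v:(v<70)); print('cart black',n,cv2.boundingRect(big(m)))
a=cv2.resize(vis['scene'][180:370,120:480],None,fx=2.2,fy=2.2); cv2.imwrite('pics/a.png',a)
b=cv2.resize(vis['top'][160:345,125:475],None,fx=2.28,fy=2.28); cv2.imwrite('pics/b.png',b)
```

```text
Traceback (most recent call last):
ValueError: max() iterable argument is empty
```

```bash
cat > seg.py <<'E'
from h import *
s,t=load('scene'),load('top')
def mask(c,roi,f):
    x0,y0,x1,y1=roi; im=c['color']; hsv=cv2.cvtColor(im,cv2.COLOR_RGB2HSV).astype(int)
    m=np.zeros(im.shape[:2],np.uint8); m[y0:y1,x0:x1]=f(*[hsv[y0:y1,x0:x1,i] for i in range(3)]).astype(np.uint8)
    return m
def big(m):
    n,l,st,ce=cv2.connectedComponentsWithStats(m); i=1+np.argmax(st[1:,4]); return (l==i).astype(np.uint8)
def hull(m): 
    cs,_=cv2.findContours(m,cv2.RETR_EXTERNAL,cv2.CHAIN_APPROX_NONE); return cv2.convexHull(np.vstack(cs))
dark=lambda h,S,v:v<70
E
python3 - <<'E'
from seg import *
foam=lambda h,S,v:(v<75)&~((h>95)&(h<130)&(S>110))
vis={'scene':s['color'][:,:,::-1].copy(),'top':t['color'][:,:,::-1].copy()}
for nm,rs,rt in(('wheel',(240,195,362,287),(250,160,360,255)),('hub',(125,262,255,362),(125,175,240,272))):
    Q={}
    for n,c,ro in(('top',t,rt),('scene',s,rs)):
        m=big(cv2.morphologyEx(mask(c,ro,foam),cv2.MORPH_OPEN,np.ones((2,2),np.uint8))); h=hull(m); w=np.array([onz(c,*p[0],.032)[:2] for p in h])*1000
        b=cv2.minAreaRect(w.astype(np.float32)); print(nm,n,b)
        q=cv2.approxPolyN(h,4)[0]; Q[n]=q
        cv2.polylines(vis[n],[np.int32(q).reshape(-1,1,2)],True,(0,255,0),1)
    for p in Q['top']:
        w=onz(t,*map(float,p),.032); e=proj(s,w); j=np.argmin(np.linalg.norm(Q['scene']-e,axis=1)); print('  corner',*[np.round(x,4) for x in two(t,p.astype(float),s,Q['scene'][j].astype(float))])
for nm,rs,rt,z in(('lever',(370,180,415,230),(390,188,428,248),.014),('skewer',(366,276,425,312),(320,280,356,325),.014),('ring',(440,207,470,224),(428,252,460,283),.011)):
    for n,c,ro in(('top',t,rt),('scene',s,rs)):
        m=mask(c,ro,dark); m=cv2.morphologyEx(m,cv2.MORPH_CLOSE,np.ones((7,7),np.uint8)) ;m=big(m); h=hull(m)
        for zz in (0,z):
            w=np.array([onz(c,*p[0],zz)[:2] for p in h])*1000; print(nm,n,zz,[np.round(x,1) for x in cv2.minAreaRect(w.astype(np.float32))],m.sum())
        cv2.polylines(vis[n],[h],True,(0,255,0),1)
for n,c,ro in(('top',t,(380,285,425,325)),('scene',s,(425,215,472,275))):
    m=big(mask(c,ro,lambda h,S,v:(S<50)&(v>140))); h=hull(m); cv2.polylines(vis[n],[h],True,(0,0,255),1); print('tub',n,cv2.boundingRect(h),cv2.minEnclosingCircle(h))
for n,c,ro in(('top',t,(255,285,282,312)),('scene',s,(317,285,342,340))):
    m=mask(c,ro,lambda h,S,v:(S>110)&((h<8)|(h>172))&(v>60)); 
    n_,l,st,ce=cv2.connectedComponentsWithStats(m); print('red',n,st[1:].tolist(),ce[1:].round(1).tolist())
    m=mask(c,ro,lambda h,S,v:(v<70)); print('cart black',n,cv2.boundingRect(big(m)))
a=cv2.resize(vis['scene'][180:370,120:480],None,fx=2.2,fy=2.2); cv2.imwrite('pics/a.png',a)
b=cv2.resize(vis['top'][160:345,125:475],None,fx=2.28,fy=2.28); cv2.imwrite('pics/b.png',b)
E
```

```text
wheel top ((623.4237060546875, -76.21699523925781), (136.18479919433594, 176.78561401367188), 2.199782133102417)
wheel scene ((570.4512939453125, -44.192604064941406), (25.109800338745117, 56.078243255615234), 1.2739368677139282)
  corner [ 0.5502 -0.0578  0.051 ] 0.0131
  corner [0.546  0.0012 0.0545] 0.0176
  corner [ 0.6597 -0.0143 -0.0162] 0.0978
  corner [ 0.7396 -0.2028 -0.2085] 0.0184
hub top ((594.82275390625, 189.04257202148438), (175.54135131835938, 136.43174743652344), 76.12295532226562)Traceback (most recent call last):
  File "<stdin>", line 7, in <module>
  File "seg.py", line 8, in big
    n,l,st,ce=cv2.connectedComponentsWithStats(m); i=1+np.argmax(st[1:,4]); return (l==i).astype(np.uint8)
                                                       ~~~~~~~~~^^^^^^^^^^
    return _wrapfunc(a, 'argmax', axis=axis, out=out, **kwds)
    return bound(*args, **kwds)
ValueError: attempt to get argmax of an empty sequence
```

```bash
cat > m.py <<'E'
from seg import *
hs=cv2.cvtColor(s['color'],cv2.COLOR_RGB2HSV)
print(hs[310,190],hs[255,265],hs[285,155],hs[330,330],hs[206,392],hs[215,462],hs[293,395],hs[260,30])
foam=lambda V:(lambda h,S,v:(v<V)&~((h>95)&(h<130)&(S>110)))
vis={'scene':s['color'][:,:,::-1].copy(),'top':t['color'][:,:,::-1].copy()}
for nm,rs,rt in(('wheel',(245,200,357,283),(250,160,360,255)),('hub',(128,266,250,360),(125,175,240,272))):
    Q={}
    for n,c,ro,V in(('top',t,rt,75),('scene',s,rs,100)):
        m=big(cv2.morphologyEx(mask(c,ro,foam(V)),cv2.MORPH_OPEN,np.ones((2,2),np.uint8))); h=hull(m); w=np.array([onz(c,*map(float,p[0]),.032)[:2] for p in h])*1000
        b=cv2.minAreaRect(w.astype(np.float32)); print(nm,n,b)
        q=cv2.approxPolyN(h,4)[0]; Q[n]=q
        cv2.polylines(vis[n],[np.int32(q).reshape(-1,1,2)],True,(0,255,0),1)
    for p in Q['top']:
        w=onz(t,*map(float,p),.032); e=proj(s,w); j=np.argmin(np.linalg.norm(Q['scene']-e,axis=1)); print('  corner',*[np.round(x,4) for x in two(t,p.astype(float),s,Q['scene'][j].astype(float))])
for nm,rs,rt,z in(('lever',(370,180,415,230),(390,188,428,248),.014),('skewer',(366,276,425,312),(320,280,356,325),.014),('ring',(440,207,470,222),(428,252,460,283),.011)):
    for n,c,ro,V in(('top',t,rt,70),('scene',s,rs,85)):
        m=mask(c,ro,lambda h,S,v:v<V); m=cv2.morphologyEx(m,cv2.MORPH_CLOSE,np.ones((7,7),np.uint8)) ;m=big(m); h=hull(m)
        for zz in (0,z):
            w=np.array([onz(c,*map(float,p[0]),zz)[:2] for p in h])*1000; print(nm,n,zz,[np.round(x,1) for x in cv2.minAreaRect(w.astype(np.float32))],m.sum())
        cv2.polylines(vis[n],[h],True,(0,255,0),1)
for n,c,ro in(('top',t,(380,285,425,325)),('scene',s,(425,215,472,275))):
    m=big(mask(c,ro,lambda h,S,v:(S<50)&(v>140))); h=hull(m); cv2.polylines(vis[n],[h],True,(0,0,255),1); print('tub',n,cv2.boundingRect(h),cv2.minEnclosingCircle(h))
for n,c,ro in(('top',t,(255,285,282,312)),('scene',s,(317,285,342,340))):
    m=mask(c,ro,lambda h,S,v:(S>110)&((h<8)|(h>172))&(v>60)); 
    n_,l,st,ce=cv2.connectedComponentsWithStats(m); print('red',n,st[1:].tolist(),ce[1:].round(1).tolist())
    m=mask(c,ro,lambda h,S,v:(v<85)); m=big(m);print('cart black',n,cv2.boundingRect(m)); cv2.polylines(vis[n],[hull(m)],True,(0,255,0),1)
a=cv2.resize(vis['scene'][180:370,120:480],None,fx=2.2,fy=2.2); cv2.imwrite('pics/a.png',a)
b=cv2.resize(vis['top'][160:345,125:475],None,fx=2.28,fy=2.28); cv2.imwrite('pics/b.png',b)
E
python3 m.py
```

```text
[ 14 113 106] [11 79 81] [ 17 101 219] [12 93 77] [15 77 86] [16 67 88] [11 62 78] [ 19  14 146]
wheel top ((623.4237060546875, -76.21699523925781), (136.18479919433594, 176.78561401367188), 2.199782133102417)
wheel scene ((626.3695678710938, -71.76570129394531), (135.7846221923828, 176.98013305664062), 2.037397861480713)
  corner [ 0.5719 -0.0268 -0.0164] 0.0538
  corner [0.5537 0.0125 0.0326] 0.0049
  corner [0.6899 0.0167 0.0304] 0.005
  corner [ 0.708  -0.1836  0.0083] 0.0274
hub top ((594.82275390625, 189.04257202148438), (175.54135131835938, 136.43174743652344), 76.12295532226562)
hub scene ((533.5509643554688, 133.88400268554688), (28.14617156982422, 38.23008728027344), 75.51268768310547)
  corner [ 0.6415  0.0947 -0.075 ] 0.0316
  corner [0.5099 0.1226 0.0324] 0.008
  corner [0.5094 0.2085 0.1314] 0.1135
  corner [0.6149 0.1963 0.0202] 0.179
lever top 0 [array([ 598.1, -300.5]), array([ 21.3, 115.5]), np.float64(66.1)] 423
lever top 0.014 [array([ 597.2, -298.1]), array([ 21., 114.]), np.float64(66.1)] 423
lever scene 0 [array([ 607.3, -302.6]), array([ 18.3, 124. ]), np.floa
[... 533 characters left out ...]
0.011 [array([ 485.7, -374.6]), array([45.9, 45.7]), np.float64(88.3)] 221
ring scene 0 [array([ 499.5, -385.4]), array([47.5, 26. ]), np.float64(49.3)] 77
ring scene 0.011 [array([ 493.1, -375.5]), array([46.8, 25.7]), np.float64(49.3)] 77
tub top (391, 291, 28, 28) ((404.40362548828125, 304.6199035644531), 14.151721954345703)
tub scene (431, 220, 37, 53) ((448.13433837890625, 245.6865692138672), 26.588390350341797)
red top [[264, 301, 2, 2, 3]] [[264.7, 301.7]]
cart black top (260, 291, 17, 16)
red scene [[328, 291, 3, 4, 11], [325, 315, 3, 3, 5], [321, 327, 15, 9, 64], [336, 326, 1, 1, 1]] [[329.1, 292.6], [326.0, 316.0], [328.3, 331.8], [336.0, 326.0]]
cart black scene (321, 301, 16, 30)
```

View pics/a.png

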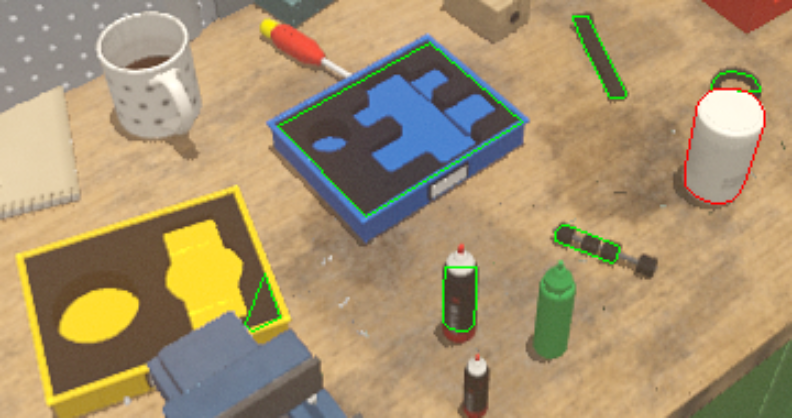

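View pics/b.png

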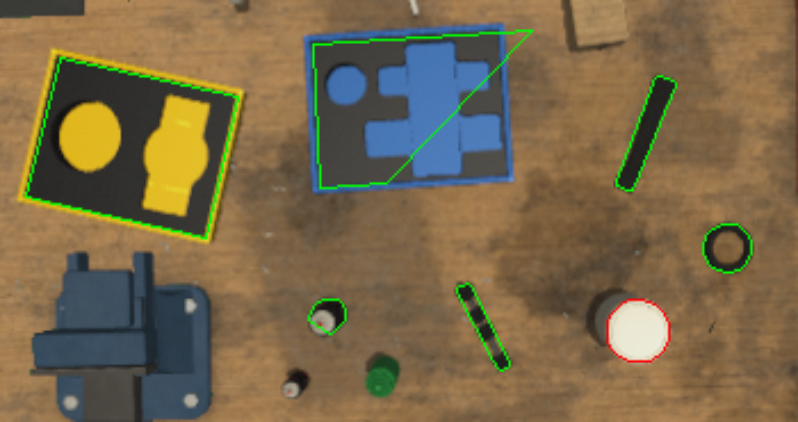

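Picture a/b: outlines sit well on both trays' foam, lever, ring, tub, cartridge (large black at scene (329,314), green and small ones beside it); only the hub tray in scene is partly hidden by the vise. Now the upright things and the obstacles.

Run:
```python
from seg import *
np.set_printoptions(precision=4,suppress=True)
print('nozzle',two(t,(264.7,301.7),s,(329.1,292.6)))
w=onz(t,404.4,304.6,.095);print('tub top@.095',w,'scene lid',proj(s,w),'foot',proj(s,[w[0],w[1],0]))
# tub lid in scene: widest row band at top
m=big(mask(s,(425,215,472,275),lambda h,S,v:(S<50)&(v>140)))
for y in (222,226,230,234,240,250,260,268,271): x=np.flatnonzero(m[y]); print(y,x.min() if len(x) else 0,x.max() if len(x) else 0,end=' | ')
print()
for n,p in(('tboxcorner',(463,189)),('tbox left',(388,130)),('vise base corner',(192,405)),('vise base right',(299,400))): print(n,onz(s,*p,0))
print('vise jaw triang', two(t,(139,317),s,(190,347)), 'jaw2',two(t,(190,272),s,(236,326)))
g=cv2.cvtColor(t['color'],cv2.COLOR_RGB2GRAY).astype(np.float32)
c=np.array([416.5,-140.1])/1000; a=np.radians(26.6)
for k in range(-52,53,4):
    L=[]
    for o in(-6,-3,0,3,6):
        q=c+k/1000*np.array([np.cos(a),np.sin(a)])+o/1000*np.array([-np.sin(a),np.cos(a)]); p=proj(t,[q[0],q[1],.009]); L.append(int(cv2.getRectSubPix(g,(1,1),(float(p[0]),float(p[1])))[0,0]))
    print(k,L)
crop=np.hstack([cv2.resize(t['color'][275:345,240:360,::-1],(480,280),interpolation=cv2.INTER_CUBIC)]); crop2=cv2.resize(s['color'][265:375,310:430,::-1],(306,280),interpolation=cv2.INTER_CUBIC)
cv2.imwrite('pics/c.png',np.hstack([crop,crop2]))
# hub scene foam
h=mask(s,(128,266,250,362),lambda h,S,v:(v<130)&(S<190)&(h<20)); h=big(h); w=np.array([onz(s,*map(float,p[0]),.032)[:2] for p in hull(h)])*1000
print('hub scene',cv2.minAreaRect(w.astype(np.float32)), w.round(0).tolist())
```

```text
nozzle (array([0.4336, 0.0057, 0.1109]), np.float64(0.003805314136458531))
tub top@.095 [ 0.4187 -0.2739  0.095 ] scene lid [453.9033 230.0249] foot [444.8296 262.8721]
222 441 460 | 226 437 465 | 230 436 467 | 234 436 467 | 240 435 465 | 250 434 461 | 260 431 458 | 268 435 455 | 271 440 452 | 
tboxcorner [ 0.5474 -0.468   0.    ]
tbox left [ 0.8199 -0.4849  0.    ]
vise base corner [0.4548 0.268  0.    ]
vise base right [0.3585 0.1258 0.    ]
vise jaw triang (array([0.4219, 0.2373, 0.1892]), np.float64(0.02228864405538626)) jaw2 (array([0.4913, 0.1574, 0.0825]), np.float64(0.006690553628019387))
-52 [109, 110, 113, 115, 111]
-48 [112, 107, 107, 109, 110]
-44 [61, 40, 45, 53, 65]
-40 [40, 31, 29, 29, 50]
-36 [38, 30, 30, 28, 35]
-32 [34, 33, 39, 38, 37]
-28 [95, 88, 72, 75, 90]
-24 [119, 87, 77, 93, 116]
-20 [122, 90, 77, 81, 119]
-16 [122, 84, 76, 89, 122]
-12 [65, 46, 42, 40, 58]
-8 [35, 31, 30, 31, 39]
-4 [32, 30, 31, 30, 37]
0 [37, 33, 37, 39, 35]
4 [91, 86, 65, 80, 96]
8 [68, 34, 32, 37, 67]
12 [65, 30, 29, 32, 67]
16 [61, 31, 32, 30, 60]
20 [80, 51, 60, 74, 102]
24 [112, 84, 74, 97, 123]
28 [92, 71, 59, 92, 111]
32 [37, 29, 31, 32, 38]
36 [39, 31, 29, 29, 39]
40 [34, 29, 33, 30, 34]
44 [74, 70, 63, 49, 72]
48 [128, 116, 87, 88, 122]
52 [134, 135, 131, 122, 123]
hub scene ((601.1395263671875, 194.2517547607422), (177.24874877929688, 135.58331298828125), 76.12183380126953) [[635.0, 95.0], [610.0, 101.0], [543.0, 117.0], [515.0, 124.0], [515.0, 128.0], [553.0, 282.0], [556.0, 292.0], [559.0, 296.0], [567.0, 294.0], [585.0, 290.0], [664.0, 270.0], [687.0, 264.0], [687.0, 260.0], [682.0, 239.0], [674.0, 206.0], [658.0, 142.0], [651.0, 112.0], [646.0, 93.0]]
```

View pics/c.png

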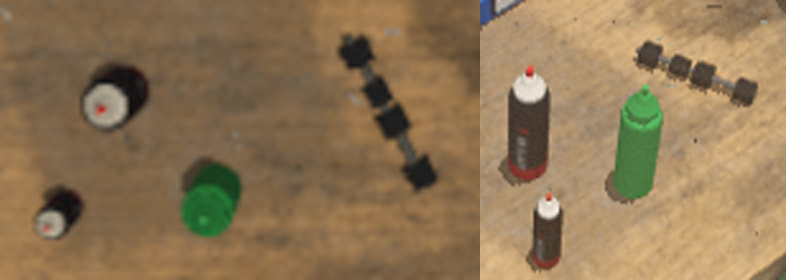

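The close crop confirms it: larger black cartridge with white neck at left, green and small ones distinct; the skewer's grip nut is at −6 mm from its middle. The two cameras differ by ~5 mm, so I use averages and check held objects over their wells. Tub first.

Request:
drive_tool(
  series=[
    [[2.46, 3.9, 0], -2.6],
    [[2.46, 3.9, 0], -2.6],
    [[2.46, 3.9, 0], -2.6],
    [[2.46, 3.9, 0], -2.6],
    [[2.46, 3.9, 0], -2.6],
    [[2.46, 3.9, 0], -2.6],
    [[2.46, 3.9, 0], -2.6],
    [[2.46, 3.9, 0], -2.6],
    [[0, 0, 0], 0],
    [[0, 0, 0], 0],
  ],
  hand=0,
  newtons=30,
)

```text
time: 1.35
ee_pos: [0.4193, -0.2724, 0.1925]
eef_rot: [1.0, 0.001, -0.0, 0.0]
ft_force: [0.1, -0.5, -0.3]
width: 0.0867
grip_force: 0.0
```

Request:
drive_tool(
  series=[
    [[0, 0, -2.1], 0],
    [[0, 0, -2.1], 0],
    [[0, 0, -2.1], 0],
    [[0, 0, -2.1], 0],
    [[0, 0, -2.1], 0],
    [[0, 0, -2.1], 0],
    [[0, 0, -2.1], 0],
    [[0, 0, 0], 0],
    [[0, 0, 0], 0],
    [[0, 0, 0], 0],
  ],
)

```text
time: 2.6
ee_pos: [0.4202, -0.2725, 0.0467]
eef_rot: [1.0, 0.001, 0.001, 0.001]
ft_force: [-0.3, 0.8, -0.1]
width: 0.087
grip_force: 0.0
```

Request:
drive_tool(
  series=[
    [[0, 0, 0], 0],
    [[0, 0, 0], 0],
    [[0, 0, 0], 0],
    [[0, 0, 0], 0],
    [[0, 0, 0], 0],
    [[0, 0, 0], 0],
    [[0, 0, 0], 0],
    [[0, 0, 0], 0],
    [[0, 0, 0], 0],
    [[0, 0, 0], 0],
  ],
  hand=1,
  newtons=30,
)

```text
time: 3.85
ee_pos: [0.4198, -0.2719, 0.0458]
eef_rot: [1.0, 0.001, 0.0, 0.0]
ft_force: [-0.9, 0.1, -0.0]
width: 0.0578
grip_force: 30.0
```

Request:
drive_tool(
  series=[
    [[0, 0, 1], 0],
    [[0, 0, 2], 0],
    [[0, 0, 3], 0],
    [[0, 0, 3], 0],
    [[0, 0, 3], 0],
    [[0.9, 2.3, 1], 0],
    [[1.5, 4, 0], 0],
    [[1.5, 4, 0], 0],
    [[1.5, 4, 0], 0],
    [[1.5, 4, 0], 0],
  ],
)

```text
time: 5.1
ee_pos: [0.4889, -0.0875, 0.1762]
eef_rot: [1.0, 0.001, 0.0, 0.0]
ft_force: [0.7, -0.5, -2.7]
width: 0.0575
grip_force: 30.0
```

Request:
drive_tool(
  series=[
    [[1.5, 4, 0], 0],
    [[1.5, 4, 0], 0],
    [[1.5, 4, 0], 0],
    [[1.5, 4, 0], 0],
    [[1.5, 4, 0], 0],
    [[1.5, 4, 0], 0],
    [[1.5, 4, 0], 0],
    [[1.5, 4, 0], 0],
    [[0, 0.3, -2], 0],
    [[0, 0, -2], 0],
  ],
)

```text
time: 6.35
ee_pos: [0.6084, 0.2338, 0.1345]
eef_rot: [1.0, 0.001, -0.0, 0.0]
ft_force: [0.5, -0.6, -2.3]
width: 0.0579
grip_force: 30.0
```

Run:
```python
from h import *
s,t=snap('scene'),snap('top')
a=cv2.resize(s['color'][180:390,90:290,::-1],(400,420)); b=cv2.resize(t['color'][110:310,110:300,::-1],(400,420)); cv2.imwrite('pics/d.png',np.hstack([a,b]))
print(r.read_state()['ee_pos'])
```

```text
[0.6074409  0.23162371 0.13257742]
```

View pics/d.png

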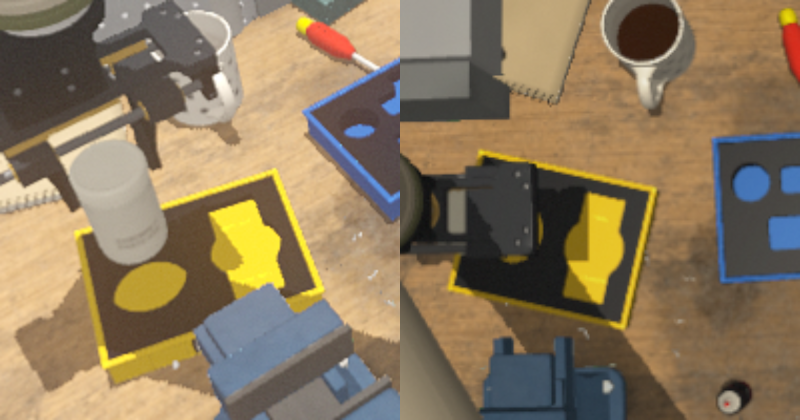

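Run:
```python
from seg import *
s=load('scene')
m=big(mask(s,(122,245,178,315),lambda h,S,v:(S<45)&(v>95)))
for y in range(268,314,4):
    x=np.flatnonzero(m[y]); print(y,x.min() if len(x) else 0,x.max() if len(x) else 0,end=' | ')
print('bot',np.flatnonzero(m.any(1)).max())
T=np.array([.6079,.233]);f=.134-.0458
th=np.linspace(0,2*np.pi,60)
for z in(f,f+.02):
    P=np.array([proj(s,[T[0]+.0275*np.cos(a),T[1]+.0275*np.sin(a),z]) for a in th]); print(z,'bbox',P.min(0),P.max(0),'c',proj(s,[*T,z]))
print(proj(s,[T[0]+.01,T[1],f])-proj(s,[*T,f]),proj(s,[T[0],T[1]+.01,f])-proj(s,[*T,f]))
```

```text
268 124 163 | 272 126 164 | 276 128 166 | 280 130 167 | 284 132 169 | 288 134 171 | 292 136 171 | 296 137 172 | 300 139 171 | 304 141 169 | 308 145 164 | 312 0 0 | bot 311
0.0882 bbox [141.72125109 286.45594692] [175.38137457 313.33213663] c [158.62927346 299.60731457]
0.1082 bbox [138.62951275 279.19909186] [172.89882603 306.21947845] c [155.84663275 292.4160743 ]
[-2.56376222 -3.87781778] [-5.57520714  2.95592259]
```

Request:
drive_tool(
  series=[
    [[-0.2, 0.15, 0], 0],
    [[0, 0, -1.5], 0],
    [[0, 0, -1.5], 0],
    [[0, 0, -1.2], 0],
    [[0, 0, -1], 0],
    [[0, 0, -0.8], 0],
    [[0, 0, -0.8], 0],
    [[0, 0, -0.6], 0],
    [[0, 0, -0.4], 0],
    [[0, 0, 0], 0],
  ],
)

```text
time: 7.7
ee_pos: [0.6067, 0.2356, 0.0576]
eef_rot: [1.0, 0.001, -0.0, 0.0]
ft_force: [-0.6, -0.1, -2.6]
width: 0.0575
grip_force: 30.0
```

Request:
drive_tool(
  series=[
    [[0, 0, -0.2], 0],
    [[0, 0, -0.1], 0],
    [[0, 0, -0.1], 0],
    [[0, 0, 0], 0],
    [[0, 0, 0], 0],
    [[0, 0, 0], 0],
    [[0, 0, 0], 0],
    [[0, 0, 0], 0],
    [[0, 0, 0], 0],
    [[0, 0, 0], 0],
  ],
)

```text
time: 8.95
ee_pos: [0.6068, 0.2356, 0.0538]
eef_rot: [1.0, 0.001, 0.0, 0.0]
ft_force: [0.8, 0.4, -2.3]
width: 0.0574
grip_force: 30.0
```

Request:
drive_tool(
  series=[
    [[0, 0, -0.1], 0],
    [[0, 0, -0.05], 0],
    [[0, 0, 0], 0],
    [[0, 0, 0], 0],
    [[0, 0, 0], 0],
    [[0, 0, 0], 0],
    [[0, 0, 0], 0],
    [[0, 0, 0], 0],
    [[0, 0, 0], 0],
    [[0, 0, 0], 0],
  ],
)

```text
time: 10.2
ee_pos: [0.6071, 0.2356, 0.0529]
eef_rot: [1.0, 0.001, 0.0, 0.0]
ft_force: [-1.3, -2.0, 5.6]
width: 0.0576
grip_force: 30.0
```

Request:
drive_tool(
  series=[
    [[0, 0, 0], 0],
    [[0, 0, 0], 0],
    [[0, 0, 0], 0],
    [[0, 0, 0], 0],
    [[0, 0, 0.5], 0],
    [[0, 0, 2], 0],
    [[0, 0, 4], 0],
    [[0, 0, 4], 0],
    [[0, 0, 4], 0],
    [[0, -2, 0], 0],
  ],
  hand=0,
)

```text
time: 11.45
ee_pos: [0.6078, 0.2184, 0.2026]
eef_rot: [1.0, 0.002, 0.003, -0.002]
ft_force: [-0.3, 0.6, 0.1]
width: 0.0869
grip_force: 0.0
```

Request:
drive_tool(
  series=[
    [[-0.95, -5, 0], 7.6],
    [[-0.95, -5, 0], 7.6],
    [[-0.95, -5, 0], 7.6],
    [[-0.95, -5, 0], 7.6],
    [[-0.95, -5, 0], 7.6],
    [[-0.95, -5, 0], 7.6],
    [[-0.95, -5, 0], 7.6],
    [[-0.95, -5, 0], 7.6],
    [[-0.95, -5, 0], 7.6],
    [[-0.95, -5, 0], 7.6],
  ],
)

```text
time: 12.7
ee_pos: [0.5108, -0.2864, 0.1978]
eef_rot: [0.786, 0.618, -0.0, 0.0]
ft_force: [1.1, 0.7, 0.3]
width: 0.0868
grip_force: 0.0
```

Request:
drive_tool(
  series=[
    [[-1.2, -4.35, 0], 0],
    [[-1.2, -4.35, 0], 0],
    [[0, 0, -3], 0],
    [[0, 0, -3], 0],
    [[0, 0, -3], 0],
    [[0, 0, -3], 0],
    [[0, 0, -3], 0],
    [[0, 0, -2], 0],
    [[0, 0, 0], 0],
    [[0, 0, 0], 0],
  ],
)

```text
time: 13.95
ee_pos: [0.4884, -0.3719, 0.0285]
eef_rot: [0.788, 0.616, 0.0, 0.001]
ft_force: [0.3, 0.1, 0.9]
width: 0.087
grip_force: 0.0
```

Run:
```python
from h import *
s,t=snap('scene'),snap('top')
a=cv2.resize(s['color'][160:290,390:530,::-1],(420,390),interpolation=cv2.INTER_CUBIC); b=cv2.resize(t['color'][130:290,130:260,::-1],(317,390)); cv2.imwrite('pics/e.png',np.hstack([a,b]))
print(r.read_state()['ee_pos'])
```

```text
[ 0.48855742 -0.37185934  0.02864988]
```

View pics/e.png

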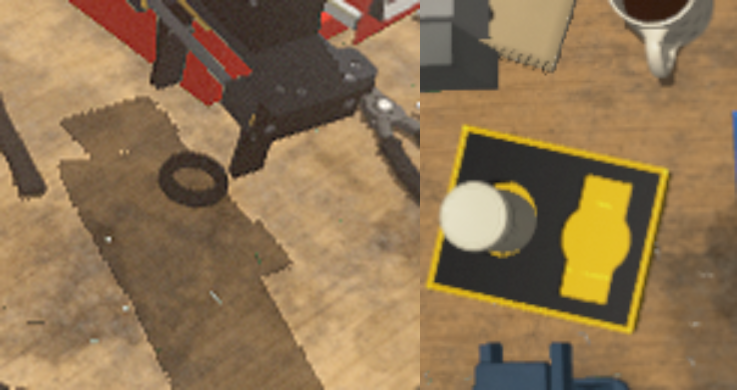

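Run:
```python
from seg import *
s=load('scene');t=load('top')
m=mask(s,(440,205,470,232),lambda h,S,v:(v<62)); m=big(m); print(cv2.boundingRect(m),cv2.fitEllipse(hull(m)))
e=cv2.fitEllipse(hull(m))[0]; print('ring scene',onz(s,*e,.007))
for z in(.0206,.007): print(z,proj(s,[.4885,-.3719,z]))
print('finger tips',[proj(s,[.4885+k*.0435*.972,-.3719-k*.0435*.235,.0206]) for k in(-1,1)])
# tub in hub: lid circle top view
m=big(mask(t,(130,175,180,225),lambda h,S,v:(S<50)&(v>150))); c=cv2.minEnclosingCircle(hull(m)); print(c,'tub top frame',onz(t,*c[0],.102))
```

```text
(450, 212, 16, 17) ((455.2143859863281, 220.25257873535156), (16.1033992767334, 19.69011878967285), 96.10646057128906)
ring scene [ 0.48481714 -0.37302539  0.007     ]
0.0206 [454.78315613 214.97047223]
0.007 [453.56046036 219.49872235]
finger tips [array([466.6470593 , 228.60280424]), array([443.50432127, 202.00592998])]
((151.74658203125, 217.70547485351562), 13.450687408447266) tub top frame [0.60528202 0.23143519 0.102     ]
```

Run:
```python
from seg import *
s=load('scene');t=load('top')
o=[]
for c,(x0,y0) in((s,(415,160)),(t,(400,200))):
    v=cv2.resize(c['color'][y0:y0+80,x0:x0+80,::-1],(400,400),interpolation=cv2.INTER_NEAREST).copy()
    for k in(-1,1):
        for z,col in((.0206,(0,255,0)),(.06,(0,0,255))):
            p=proj(c,[.4885+k*.0435*.972,-.3719-k*.0435*.235,z]); cv2.circle(v,(int((p[0]-x0+.5)*5),int((p[1]-y0+.5)*5)),4,col,-1)
    o.append(v)
cv2.imwrite('pics/f.png',np.hstack(o))
```

```text
(no output)
```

View pics/f.png

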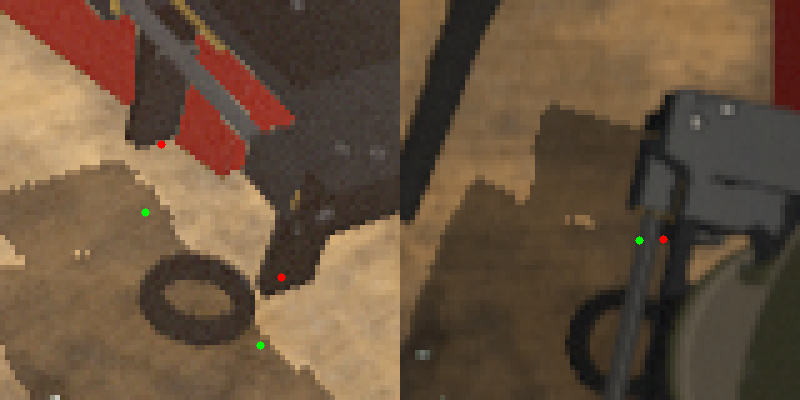

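The tips look ~35 mm higher than the reported pose implies (and the tub was gripped at lid width, 57.8 mm). I lower to the nominal height and look again.

Request:
drive_tool(
  series=[
    [[-0.2, -0.1, -0.4], 0],
    [[0, 0, -0.4], 0],
    [[0, 0, -0.4], 0],
    [[0, 0, -0.4], 0],
    [[0, 0, 0], 0],
    [[0, 0, 0], 0],
    [[0, 0, 0], 0],
    [[0, 0, 0], 0],
    [[0, 0, 0], 0],
    [[0, 0, 0], 0],
  ],
)

```text
time: 15.3
ee_pos: [0.4858, -0.3724, 0.0113]
eef_rot: [0.787, 0.616, 0.0, 0.0]
ft_force: [0.0, 0.6, 0.8]
width: 0.0869
grip_force: 0.0
```

Run:
```python
from seg import *
s=snap('scene');t=snap('top'); e=r.read_state(); p0=e['ee_pos']; print(p0,e['ft_force'])
o=[]
for c,(x0,y0) in((s,(415,160)),(t,(400,200))):
    v=cv2.resize(c['color'][y0:y0+80,x0:x0+80,::-1],(400,400),interpolation=cv2.INTER_NEAREST).copy()
    for k in(-1,1):
        for z,col in((p0[2]-.008,(0,255,0)),(.04,(0,0,255))):
            p=proj(c,[p0[0]+k*.0435*.972,p0[1]-k*.0435*.235,z]); cv2.circle(v,(int((p[0]-x0+.5)*5),int((p[1]-y0+.5)*5)),4,col,-1)
    o.append(v)
cv2.imwrite('pics/g.png',np.hstack(o))
```

```text
[ 0.48579893 -0.3723988   0.01128947] [ 0.10068501 -0.51384748 -0.29654531]
```

View pics/g.png

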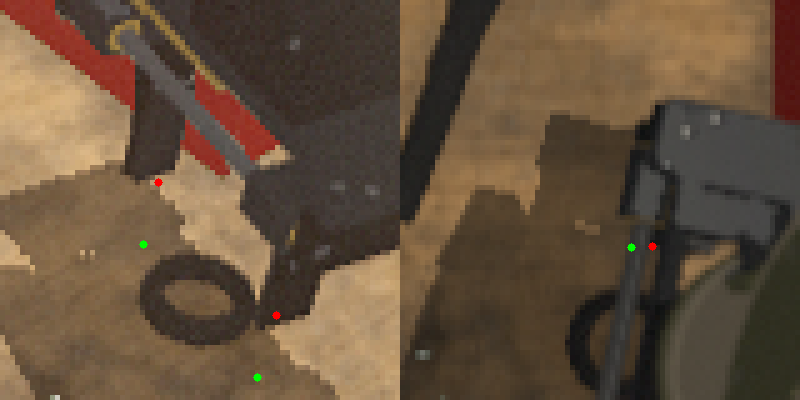

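The tips still hover about 35 mm over the bench (red marks at z=0.04 match them); so I go on down carefully.

Request:
drive_tool(
  series=[
    [[0, 0, -0.4], 0],
    [[0, 0, -0.4], 0],
    [[0, 0, -0.4], 0],
    [[0, 0, -0.4], 0],
    [[0, 0, -0.4], 0],
    [[0, 0, 0], 0],
    [[0, 0, 0], 0],
    [[0, 0, 0], 0],
    [[0, 0, 0], 0],
    [[0, 0, 0], 0],
  ],
)

```text
time: 16.65
ee_pos: [0.4858, -0.3724, -0.0087]
eef_rot: [0.787, 0.616, 0.0, 0.0]
ft_force: [0.4, 1.1, -0.0]
width: 0.0867
grip_force: 0.0
```

Run:
```python
from seg import *
s=snap('scene');e=r.read_state(); p0=e['ee_pos']; print(p0,e['ft_force'])
x0,y0=415,160
v=cv2.resize(s['color'][y0:y0+80,x0:x0+80,::-1],(400,400),interpolation=cv2.INTER_NEAREST).copy()
for k in(-1,1):
    for z,col in((.003,(0,255,0)),(.02,(0,0,255))):
        p=proj(s,[p0[0]+k*.0435*.972,p0[1]-k*.0435*.235,z]); cv2.circle(v,(int((p[0]-x0+.5)*5),int((p[1]-y0+.5)*5)),4,col,-1)
cv2.imwrite('pics/i.png',v)
```

```text
[ 0.4858148  -0.37238827 -0.008685  ] [ 0.56056812 -0.2372592  -0.03346162]
```

View pics/i.png

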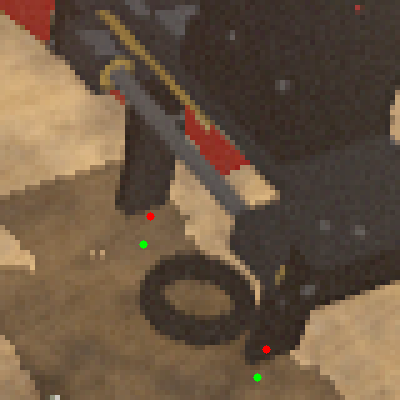

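Request:
drive_tool(
  series=[
    [[0, 0, -0.4], 0],
    [[0, 0, -0.3], 0],
    [[0, 0, -0.2], 0],
    [[0, 0, -0.2], 0],
    [[0, 0, -0.1], 0],
    [[0, 0, 0], 0],
    [[0, 0, 0], 0],
    [[0, 0, 0], 0],
    [[0, 0, 0], 0],
    [[0, 0, 0], 0],
  ],
)

```text
time: 17.95
ee_pos: [0.4858, -0.3724, -0.0207]
eef_rot: [0.787, 0.616, 0.0, 0.0]
ft_force: [0.2, 0.4, 0.1]
width: 0.0872
grip_force: 0.0
```

Request:
drive_tool(
  series=[
    [[0, 0, -0.1], 0],
    [[0, 0, -0.1], 0],
    [[0, 0, -0.1], 0],
    [[0, 0, 0], 0],
    [[0, 0, 0], 0],
    [[0, 0, 0], 0],
    [[0, 0, 0], 0],
    [[0, 0, 0], 0],
    [[0, 0, 0], 0],
    [[0, 0, 0], 0],
  ],
)

```text
time: 19.2
ee_pos: [0.4858, -0.3724, -0.0237]
eef_rot: [0.787, 0.616, 0.0, 0.0]
ft_force: [-0.0, 0.4, 0.5]
width: 0.0867
grip_force: 0.0
```

Request:
drive_tool(
  series=[
    [[0, 0, -0.1], 0],
    [[0, 0, 0], 0],
    [[0, 0, -0.1], 0],
    [[0, 0, 0], 0],
    [[0, 0, 0], 0],
    [[0, 0, 0], 0],
    [[0, 0, 0], 0],
    [[0, 0, 0], 0],
    [[0, 0, 0], 0],
    [[0, 0, 0], 0],
  ],
)

```text
time: 20.45
ee_pos: [0.4858, -0.3724, -0.0257]
eef_rot: [0.787, 0.616, 0.0, 0.0]
ft_force: [-0.9, -0.8, 0.1]
width: 0.0874
grip_force: 0.0
```

Request:
drive_tool(
  series=[
    [[0, 0, 0], 0],
    [[0, 0, 0], 0],
    [[0, 0, 0], 0],
    [[0, 0, 0], 0],
    [[0, 0, 0], 0],
    [[0, 0, 0], 0],
    [[0, 0, 0], 0],
    [[0, 0, 0], 0],
    [[0, 0, 0], 0],
    [[0, 0, 0], 0],
  ],
  hand=0.6,
  newtons=15,
)

```text
time: 21.7
ee_pos: [0.4858, -0.3724, -0.0257]
eef_rot: [0.787, 0.616, 0.0, 0.0]
ft_force: [0.0, -0.4, 0.3]
width: 0.0467
grip_force: 15.0
```

Request:
drive_tool(
  series=[
    [[0, 0, 0], 0],
    [[0, 0, 0], 0],
    [[0, 0, 0], 0],
    [[0, 0, 0], 0],
    [[0, 0, -0.1], 0],
    [[0, 0, 0], 0],
    [[0, 0, -0.1], 0],
    [[0, 0, 0], 0],
    [[0, 0, 0], 0],
    [[0, 0, 0], 0],
  ],
  hand=0.25,
)

```text
time: 22.95
ee_pos: [0.4858, -0.3724, -0.0277]
eef_rot: [0.787, 0.616, 0.0, 0.0]
ft_force: [1.1, -0.7, 0.7]
width: 0.0651
grip_force: 0.0
```

Request:
drive_tool(
  series=[
    [[0, 0, -0.1], 0],
    [[0, 0, 0], 0],
    [[0, 0, -0.1], 0],
    [[0, 0, 0], 0],
    [[0, 0, -0.1], 0],
    [[0, 0, 0], 0],
    [[0, 0, 0], 0],
    [[0, 0, 0], 0],
    [[0, 0, 0], 0],
    [[0, 0, 0], 0],
  ],
)

```text
time: 24.2
ee_pos: [0.4859, -0.3725, -0.0294]
eef_rot: [0.787, 0.616, -0.0, 0.0]
ft_force: [-6.1, 3.4, 15.2]
width: 0.0654
grip_force: 7.5
```

Request:
drive_tool(
  series=[
    [[0, 0, 0.35], 0],
    [[0, 0, 0], 0],
    [[0, 0, 0], 0],
    [[0, 0, 0], 0],
    [[0, 0, 0], 0],
    [[0, 0, 0], 0],
    [[0, 0, 0], 0],
    [[0, 0, 0], 0],
    [[0, 0, 0], 0],
    [[0, 0, 0], 0],
  ],
)

```text
time: 25.45
ee_pos: [0.4858, -0.3724, -0.0272]
eef_rot: [0.787, 0.616, 0.0, 0.0]
ft_force: [-0.3, -0.0, 0.7]
width: 0.0654
grip_force: 0.0
```

Request:
drive_tool(
  series=[
    [[0, 0, 0], 0],
    [[0, 0, 0], 0],
    [[0, 0, 0], 0],
    [[0, 0, 0], 0],
    [[0, 0, 0], 0],
    [[0, 0, 0], 0],
    [[0, 0, 0], 0],
    [[0, 0, 0], 0],
    [[0, 0, 0.5], 0],
    [[0, 0, 1], 0],
  ],
  hand=0.7,
  newtons=25,
)

```text
time: 26.7
ee_pos: [0.4856, -0.3722, -0.0119]
eef_rot: [0.787, 0.616, -0.0, -0.0]
ft_force: [0.3, -0.3, 0.1]
width: 0.0465
grip_force: 25.0
```

Run:
```python
from seg import *
s=snap('scene');t=snap('top')
print('A',two(t,(154,272.5),s,(188,340)),'B',two(t,(190.5,272),s,(227,322)))
a=cv2.resize(s['color'][310:400,175:305,::-1],(520,360),interpolation=cv2.INTER_CUBIC); b=cv2.resize(t['color'][260:350,135:225,::-1],(360,360),interpolation=cv2.INTER_CUBIC)[:,:270]; cv2.imwrite('pics/j.png',np.hstack([a,b]))
```

```text
A (array([0.4958798 , 0.22983909, 0.10403488]), np.float64(0.005048358737689287)) B (array([0.49610967, 0.16094649, 0.09001666]), np.float64(0.009204417741702331))
```

View pics/j.png

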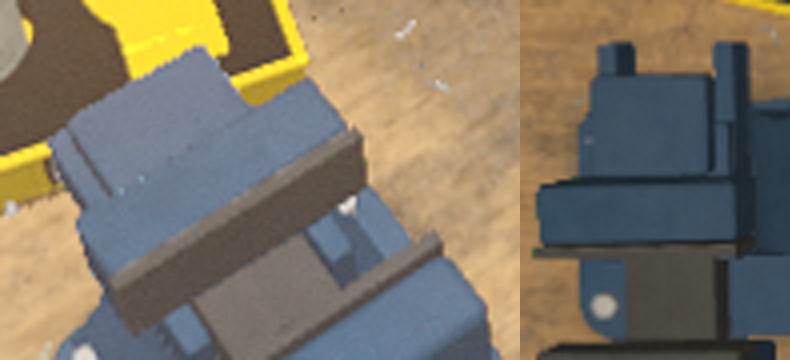

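Run:
```python
from h import *
s=load('scene');t=load('top')
for n,a,b in(('blockL',(154,279),(187.5,346)),('blockR',(182,279),(226,322)),('jawL',(140.5,306),(195,364)),('jawR',(189.5,305),(252.5,331)),('jawfrontR',(189.5,322),(266,343))): print(n,two(t,a,s,b))
```

```text
blockL (array([0.48450309, 0.23283007, 0.10423614]), np.float64(0.01144643616114647))
blockR (array([0.48221349, 0.16953535, 0.11499559]), np.float64(0.00477999984571399))
jawL (array([0.43230064, 0.24495952, 0.13874577]), np.float64(0.0038675975283396723))
jawR (array([0.43243587, 0.15019983, 0.13371212]), np.float64(0.004809341442988717))
jawfrontR (array([0.39989406, 0.14797635, 0.1409544 ]), np.float64(0.002770507805081689))
```

The vise block's top is at z≈0.11, x≤0.485; the hand will pass it with ~1 cm, placing the ring 3 mm to the +x side.

Request:
drive_tool(
  series=[
    [[0, 0, 2], 0],
    [[0, 0, 4], 0],
    [[0, 0, 4], 0],
    [[0, 0, 4], 0],
    [[0.45, 2.2, 1], 0],
    [[0.85, 4.35, 0], 0],
    [[0.85, 4.35, 0], 0],
    [[0.85, 4.35, 0], 0],
    [[0.85, 4.35, 0], 0],
    [[0.85, 4.35, 0], 0],
  ],
)

```text
time: 28.05
ee_pos: [0.5325, -0.1304, 0.1379]
eef_rot: [0.787, 0.617, -0.0, -0.0]
ft_force: [0.4, 0.2, -0.2]
width: 0.0462
grip_force: 25.0
```

Request:
drive_tool(
  series=[
    [[0.85, 4.35, 0], 0],
    [[0.85, 4.35, 0], 0],
    [[0.85, 4.35, 0], 0],
    [[0.85, 4.35, 0], 0],
    [[0.85, 4.35, 0], 0],
    [[0.85, 4.35, 0], 0],
    [[0.4, 2.1, 0], 0],
    [[0, 0, -2], 0],
    [[0, 0, -2], 0],
    [[0, 0, 0], 0],
  ],
)

```text
time: 29.3
ee_pos: [0.5863, 0.1468, 0.095]
eef_rot: [0.788, 0.616, -0.002, -0.001]
ft_force: [0.2, -0.1, -0.4]
width: 0.0463
grip_force: 25.0
```

Request:
drive_tool(
  series=[
    [[0.1, 0.3, -1], 0],
    [[0, 0, -1.5], 0],
    [[0, 0, -1.5], 0],
    [[0, 0, -1.2], 0],
    [[0, 0, -1], 0],
    [[0, 0, -1], 0],
    [[0, 0, -0.7], 0],
    [[0, 0, -0.4], 0],
    [[0, 0, 0], 0],
    [[0, 0, 0], 0],
  ],
)

```text
time: 30.55
ee_pos: [0.589, 0.1522, 0.0151]
eef_rot: [0.787, 0.616, 0.0, 0.0]
ft_force: [-0.7, 0.7, 0.0]
width: 0.0468
grip_force: 25.0
```

Run:
```python
from h import *
s=snap('scene');t=snap('top');print(r.read_state()['ee_pos'])
a=cv2.resize(s['color'][230:370,120:280,::-1],(448,392),interpolation=cv2.INTER_CUBIC); b=cv2.resize(t['color'][165:285,130:250,::-1],(392,392),interpolation=cv2.INTER_CUBIC)[:,:350]; cv2.imwrite('pics/k.png',np.hstack([a,b]))
```

```text
[0.58901482 0.15219296 0.01511117]
```

View pics/k.png

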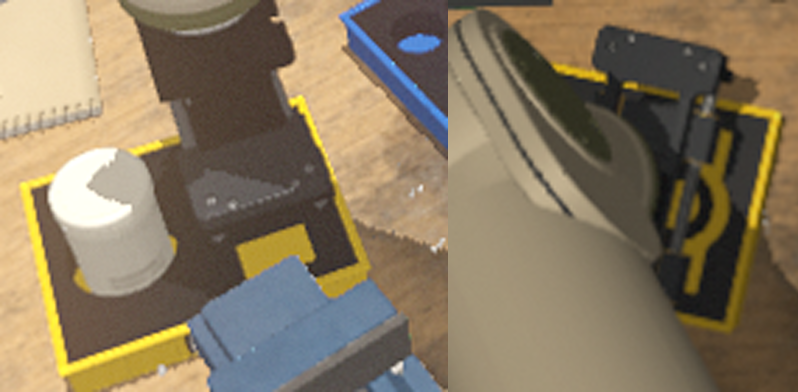

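Request:
drive_tool(
  series=[
    [[-0.2, -0.2, 0], 0],
    [[0, 0, -0.4], 0],
    [[0, 0, -0.3], 0],
    [[0, 0, -0.3], 0],
    [[0, 0, -0.2], 0],
    [[0, 0, -0.2], 0],
    [[0, 0, -0.2], 0],
    [[0, 0, 0], 0],
    [[0, 0, 0], 0],
    [[0, 0, 0], 0],
  ],
)

```text
time: 31.9
ee_pos: [0.5869, 0.1501, -0.0011]
eef_rot: [0.787, 0.616, 0.0, 0.0]
ft_force: [-0.8, 0.2, -1.9]
width: 0.0469
grip_force: 25.0
```

Request:
drive_tool(
  series=[
    [[0, 0, -0.1], 0],
    [[0, 0, 0], 0],
    [[0, 0, -0.1], 0],
    [[0, 0, 0], 0],
    [[0, 0, -0.05], 0],
    [[0, 0, 0], 0],
    [[0, 0, 0], 0],
    [[0, 0, 0], 0],
    [[0, 0, 0], 0],
    [[0, 0, 0], 0],
  ],
)

```text
time: 33.15
ee_pos: [0.5869, 0.1501, -0.0033]
eef_rot: [0.787, 0.616, 0.0, 0.0]
ft_force: [-2.3, -0.8, 6.0]
width: 0.0471
grip_force: 25.0
```

Request:
drive_tool(
  series=[
    [[0, 0, 0], 0],
    [[0, 0, 0], 0],
    [[0, 0, 0], 0],
    [[0, 0, 0], 0],
    [[0, 0, 0.5], 0],
    [[0, 0, 1.5], 0],
    [[0, 0, 4], 0],
    [[0, 0, 4], 0],
    [[0, 0, 4], 0],
    [[0, 0, 1], 0],
  ],
  hand=0.29,
)

```text
time: 34.4
ee_pos: [0.5881, 0.151, 0.1503]
eef_rot: [0.787, 0.616, 0.002, 0.001]
ft_force: [0.3, 0.2, 0.4]
width: 0.062
grip_force: 0.0
```

Request:
drive_tool(
  series=[
    [[0.08, -4.45, 0], 8],
    [[0.08, -4.45, 0], 8],
    [[0.08, -4.45, 0], 8],
    [[0.08, -4.45, 0], 8],
    [[0.08, -4.45, 0], 8],
    [[0.08, -4.45, 0], 8],
    [[0.08, -4.45, 0], 8],
    [[0.08, -4.45, 0], 8],
    [[0.08, -4.45, 0], 8],
    [[0.08, -4.45, 0], 8],
  ],
  hand=0.2,
)

```text
time: 35.65
ee_pos: [0.5944, -0.2963, 0.1463]
eef_rot: [0.205, 0.979, 0.0, -0.0]
ft_force: [1.3, 0.2, 0.2]
width: 0.0699
grip_force: 0.0
```

Run:
```python
from seg import *
s=snap('scene');t=snap('top');e=r.read_state();print(e['ee_pos'],e['eef_rot'])
m=mask(t,(190,205,220,255),dark)
hsv=cv2.cvtColor(t['color'],cv2.COLOR_RGB2HSV)
# ring: dark ring between yellow floor; recess & ring moments
y=mask(t,(185,195,225,265),lambda h,S,v:(h>20)&(h<35)&(S>150)&(v>100)); 
x0,y0=180,195
cs,hi=cv2.findContours(y,cv2.RETR_CCOMP,cv2.CHAIN_APPROX_NONE)
for c,h in zip(cs,hi[0]):
    if len(c)>15: print(h[3],cv2.boundingRect(c),cv2.minEnclosingCircle(c))
```

```text
[ 0.59291608 -0.30176347  0.14514958] [ 2.09088940e-01  9.77896032e-01 -8.33923107e-04 -6.86324624e-04]
-1 (196, 221, 14, 16) ((202.69387817382812, 228.4591827392578), 7.57277250289917)
-1 (185, 219, 40, 46) ((204.51356506347656, 239.01321411132812), 27.93306541442871)
-1 (187, 201, 30, 54) ((201.66554260253906, 227.79641723632812), 26.928770065307617)
2 (191, 217, 24, 24) ((202.5, 228.5), 11.597513198852539)
-1 (201, 195, 24, 6) ((212.5, 197.5), 11.768702507019043)
```

Request:
drive_tool(
  series=[
    [[0, 0, 0], 0],
    [[0, 0, 0], 0],
    [[0, 0, -3], 0],
    [[0, 0, -3], 0],
    [[0, 0, -3], 0],
    [[0, 0, -2], 0],
    [[0, 0, -2], 0],
    [[0, 0, -1], 0],
    [[0, 0, 0], 0],
    [[0, 0, 0], 0],
  ],
)

```text
time: 37.0
ee_pos: [0.5954, -0.295, 0.0072]
eef_rot: [0.207, 0.978, -0.0, 0.001]
ft_force: [-0.5, 0.5, -0.2]
width: 0.0698
grip_force: 0.0
```

Run:
```python
from seg import *
s=snap('scene');t=snap('top');e=r.read_state();print(e['ee_pos'])
print('ring top frame',onz(t,202.5,228.5,.035))
for nm,c,ro,V in(('top',t,(390,188,428,248),70),('scene',s,(370,180,412,230),85)):
    m=big(mask(c,ro,lambda h,S,v:v<V)); print(nm,cv2.boundingRect(m),m.sum())
a=cv2.resize(s['color'][150:250,340:460,::-1],(432,360),interpolation=cv2.INTER_CUBIC); b=cv2.resize(t['color'][170:260,370:460,::-1],(360,360),interpolation=cv2.INTER_CUBIC); cv2.imwrite('pics/l.png',np.hstack([a,b]))
```

```text
[ 0.59534861 -0.29505004  0.00717512]
ring top frame [0.58437599 0.14452561 0.035     ]
top (390, 188, 31, 58) 1085
scene (371, 180, 35, 45) 507
```

View pics/l.png

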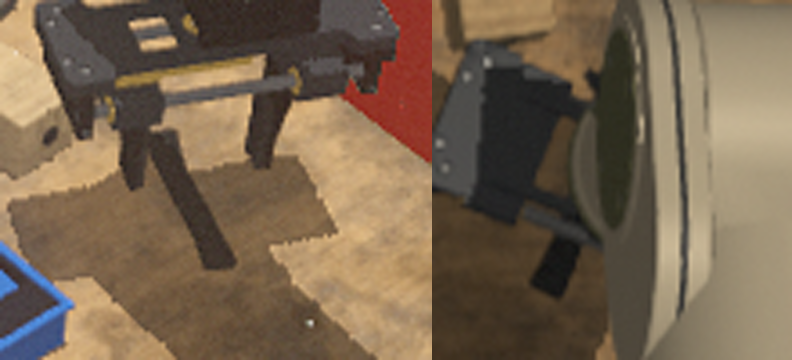

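Request:
drive_tool(
  series=[
    [[0, 0, -1], 0],
    [[0, 0, -1], 0],
    [[0, 0, -0.8], 0],
    [[0, 0, -0.5], 0],
    [[0, 0, 0], 0],
    [[0, 0, 0], 0],
    [[0, 0, 0], 0],
    [[0, 0, 0], 0],
    [[0, 0, 0], 0],
    [[0, 0, 0], 0],
  ],
)

```text
time: 38.35
ee_pos: [0.5948, -0.2949, -0.0266]
eef_rot: [0.207, 0.978, 0.0, 0.0]
ft_force: [-0.2, -0.5, 0.1]
width: 0.0697
grip_force: 0.0
```

Request:
drive_tool(
  series=[
    [[0, 0, 0], 0],
    [[0, 0, 0], 0],
    [[0, 0, 0], 0],
    [[0, 0, 0], 0],
    [[0, 0, 0], 0],
    [[0, 0, 0], 0],
    [[0, 0, 0], 0],
    [[0, 0, 0], 0],
    [[0, 0, 0], 0],
    [[0, 0, 0], 0],
  ],
  hand=0.95,
  newtons=25,
)

```text
time: 39.6
ee_pos: [0.5948, -0.2949, -0.0267]
eef_rot: [0.207, 0.978, 0.0, -0.0]
ft_force: [0.6, 0.2, -0.1]
width: 0.0161
grip_force: 25.1
```

Request:
drive_tool(
  series=[
    [[0, 0, 1], 0],
    [[0, 0, 2], 0],
    [[0, 0, 3], 0],
    [[0, 0, 3], -8],
    [[0.03, 3.3, 0], -9.3],
    [[0.03, 3.3, 0], -9.3],
    [[0.03, 3.3, 0], -9.3],
    [[0.03, 3.3, 0], -9.3],
    [[0.03, 3.3, 0], -9.3],
    [[0.03, 3.3, 0], -9.3],
  ],
)

```text
time: 40.85
ee_pos: [0.5971, -0.0955, 0.065]
eef_rot: [0.695, 0.719, 0.001, 0.001]
ft_force: [0.7, -0.3, -1.0]
width: 0.0159
grip_force: 25.1
```

Request:
drive_tool(
  series=[
    [[0, 0, 0], 0],
    [[0, 0, -1], 0],
    [[0, 0, -1], 0],
    [[0, 0, -1], 0],
    [[0, 0, 0], 0],
    [[0, 0, 0], 0],
    [[0, 0, 0], 0],
    [[0, 0, 0], 0],
    [[0, 0, 0], 0],
    [[0, 0, 0], 0],
  ],
)

```text
time: 42.1
ee_pos: [0.5966, -0.0969, 0.0333]
eef_rot: [0.693, 0.721, 0.0, 0.0]
ft_force: [-0.1, 0.2, -0.1]
width: 0.0159
grip_force: 25.1
```

Run:
```python
from h import *
s=snap('scene');t=snap('top');e=r.read_state();print(e['ee_pos'],e['eef_rot'],e['ft_force'])
a=cv2.resize(s['color'][180:300,230:370,::-1],(467,400),interpolation=cv2.INTER_CUBIC); b=cv2.resize(t['color'][150:270,250:360,::-1],(367,400),interpolation=cv2.INTER_CUBIC)[:,:330]; cv2.imwrite('pics/m.png',np.hstack([a,b]))
```

```text
[ 0.59662782 -0.09687177  0.03331622] [6.92764266e-01 7.21164104e-01 6.43910940e-05 4.62227607e-05] [-0.57847572 -0.04239461  0.82933532]
```

View pics/m.png

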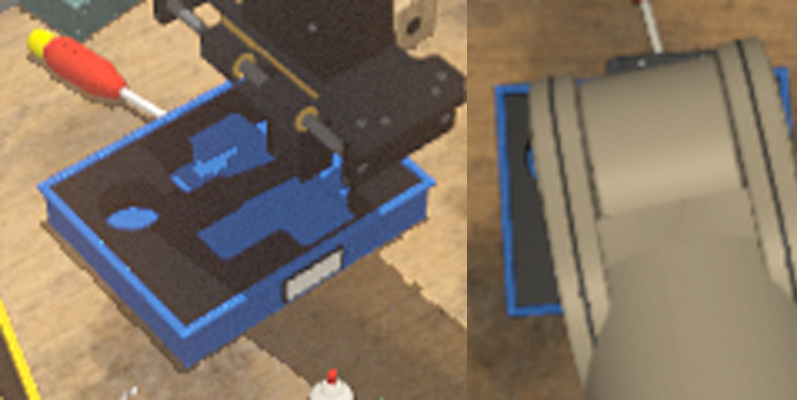

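All pictures are used; from here I measure numerically.

Run:
```python
from h import *
s=load('scene'); im=s['color'].astype(int)
# lever underside true z = .0333+.0267=.060
th=np.radians(2.1); ux=np.array([np.cos(th),np.sin(th)]); uy=np.array([-np.sin(th),np.cos(th)])
T=np.array([.5966+.006,-.0969+.002])
for k in range(0,86,3):
    row=[]
    for o in range(-20,24,4):
        q=T+uy*k/1000+ux*o/1000; p=proj(s,[q[0],q[1],.074]); c=im[int(round(p[1])),int(round(p[0]))]; row.append('%3d%s'%(c.sum()//3,'B' if c[2]>c[0]+25 else ' '))
    print(k,' '.join(row), p.round(0))
```

```text
0  53   49   49   45   56   63   57   56   58   55   52  [311. 217.]
3  44   51   51   54   49   53   58   54   58   55   46  [310. 218.]
6  49   46   58   52   50   57   57   58   49   45  139B [309. 219.]
9  49   51   57   55   57   59   60   46   46  106B 112B [308. 219.]
12  50   53   48   54   49   58   50   47   99B  98B  95B [306. 220.]
15  51   53   52   58   53   64   66   95B  94B  99B  94B [305. 221.]
18  69B  54   53   49   54   99B  98B  96B  89B  93B  94B [304. 221.]
21  90B  53   52   52   49   97B  94B  96B  95B  95B  96B [303. 222.]
24  51   57   52   54   55   80B  92B  94B  94B  96B  95B [302. 223.]
27  70B  51   56   50   61   79B  98B  91B  93B  95B  97B [300. 223.]
30  90B  49   54   55   48   75B  96B  97B  95B 146B 102B [299. 224.]
33  93B  53   55   50   51   65   93B  97B  95B 114B 140B [298. 225.]
36  70B  53   57   50   50   65   99B  98B  96B 108B 139B [297. 226.]
39  92B  51   59   52   55   61   99B  99B  91B 144B  98B [295. 226.]
42  92B  53   55   56   53   52   83B  93B 146B 144B 140B [294. 227.]
45 100B  57   53   59   55   50   89B  96B 147B 144B 1
[... 225 characters left out ...]

57  98B  54   54   54   56   49   56   74B 113B 118B 122B [288. 231.]
60  60   51   54   52   55   57   57   81B  98B  99B 100B [287. 231.]
63  74B  54   54   54   51   54   60   71   96B  93B  98B [285. 232.]
66  92B  44   62   53   58   53   57   81B  95B  99B  94B [284. 233.]
69  96B  52   56   57   59   53   54   69  139B 152B 139B [283. 233.]
72  71   54   58   58   53   54   59   52   66  123B 119B [282. 234.]
75  74B  52   60   55   55   51   61   57   56   61   69  [280. 235.]
78  94B  50   55   55   58   63   60   58   59   65   69  [279. 236.]
81  95B  53   59   57   57   61   53   58   63   66   69  [278. 236.]
84  74B  55   61   57   55   60   56   61   55   55   66  [277. 237.]
```

Run:
```python
from h import *
s=load('scene'); a=s['color'].astype(int); b=cv2.imread('pics/scene0.png')[:,:,::-1].astype(int)
def cl(c): return 'B' if c[2]>c[0]+25 else ('#' if c.sum()<240 else '.')
for v in range(205,262):
    print(v,''.join(cl(a[v,u]) for u in range(262,345)),''.join(cl(b[v,u]) for u in range(262,345)))
for k in(-58,0,58):
    for z in(.06,.074): print(k,z,[proj(s,[.6026-k/1000*.037+o,-.0949+k/1000,z]).round(0) for o in(-.01,.01)])
```

```text
205 ..................................BBBB#######.###########...####################### ..................................BBBBBB####################BBBBB..................
206 ................................BBBBBB####################...###################### ................................BBBBB.#######################.BBBB.................
207 ..............................BBBBBB########################...#################### ..............................BBBBBB##########################.BBBB................
208 ............................BBBBBB###########################...################### ............................BBBBBB##############################BBBB...............
209 ...........................BBBBB##############################.#################### ...........................BBBBB#################################BBBBB.............
210 .........................BBBBBB#################################################### .........................BBBBBB###################################BBBBB............
211 .......................BBBBBB###################################
[... 8312 characters left out ...]
#################BBBBBBBB#........#B...........
260 BBBBBBB#############################################BBBBBBB##.........B............ BBBBBBB############################################BBBBBBBB##.........B............
261 BBBBBBBB##########################################BBBBBBB##........................ BBBBBBBB##########################################BBBBBBB##........................
-58 0.06 [array([343., 218.]), array([337., 212.])]
-58 0.074 [array([343., 213.]), array([337., 207.])]
0 0.06 [array([321., 231.]), array([315., 225.])]
0 0.074 [array([321., 226.]), array([315., 220.])]
58 0.06 [array([297., 245.]), array([291., 239.])]
58 0.074 [array([297., 240.]), array([291., 234.])]
```

Request:
drive_tool(
  series=[
    [[-0.1, 0.1, -0.6], 0],
    [[0, 0, -0.6], 0],
    [[0, 0, -0.6], 0],
    [[0, 0, -0.5], 0],
    [[0, 0, -0.3], 0],
    [[0, 0, -0.3], 0],
    [[0, 0, -0.3], 0],
    [[0, 0, -0.2], 0],
    [[0, 0, 0], 0],
    [[0, 0, 0], 0],
  ],
)

```text
time: 43.45
ee_pos: [0.5957, -0.0959, -0.0006]
eef_rot: [0.693, 0.721, 0.0, 0.0]
ft_force: [-0.8, -0.1, -1.8]
width: 0.0159
grip_force: 25.1
```

Request:
drive_tool(
  series=[
    [[0, 0, -0.1], 0],
    [[0, 0, -0.1], 0],
    [[0, 0, -0.05], 0],
    [[0, 0, 0], 0],
    [[0, 0, -0.05], 0],
    [[0, 0, 0], 0],
    [[0, 0, 0], 0],
    [[0, 0, 0], 0],
    [[0, 0, 0], 0],
    [[0, 0, 0], 0],
  ],
)

```text
time: 44.7
ee_pos: [0.5956, -0.0959, -0.0038]
eef_rot: [0.693, 0.721, 0.0, -0.0]
ft_force: [0.8, -0.2, -0.5]
width: 0.016
grip_force: 25.1
```

Request:
drive_tool(
  series=[
    [[0, 0, 0], 0],
    [[0, 0, 0], 0],
    [[0, 0, 0], 0],
    [[0, 0, 0], 0],
    [[0, 0, 0.5], 0],
    [[0, 0, 1.5], 0],
    [[0, 0, 3], 0],
    [[0, 0, 4], 0],
    [[-1, 0, 4], 0],
    [[-2, 0, 0], 0],
  ],
  hand=0.6,
)

```text
time: 45.95
ee_pos: [0.5678, -0.0954, 0.1307]
eef_rot: [0.693, 0.721, 0.002, 0.003]
ft_force: [0.1, 0.7, -0.8]
width: 0.0351
grip_force: 0.0
```

Request:
drive_tool(
  series=[
    [[-3, 0, 0], -9.4],
    [[-3, -0.5, 0], -9.4],
    [[-3, -1, 0], -9.4],
    [[-3, -1, 0], -9.4],
    [[-3, -1, 0], -9.4],
    [[-0.3, -0.9, 0], -9.4],
    [[0, 0, 0], -9.1],
    [[0, 0, 0], 0],
    [[0, 0, 0], 0],
    [[0, 0, 0], 0],
  ],
  hand=0.4,
)

```text
time: 47.2
ee_pos: [0.4127, -0.1397, 0.1264]
eef_rot: [0.972, 0.233, 0.0, 0.0]
ft_force: [0.4, 0.4, -0.0]
width: 0.0522
grip_force: 0.0
```

Run:
```python
from h import *
s=snap('scene');t=snap('top');e=r.read_state();print(e['ee_pos'],e['eef_rot'],e['width'])
for n,a,b in(('nut3',(338,305.3),(397.5,294.1)),('endfar',(328.8,287.8),(376.7,286.6)),('endnear',(345.3,318),(413.1,300.8))): print(n,two(t,a,s,b), onz(t,*a,.009)[:2],onz(s,*b,.009)[:2])
a=s['color'].astype(int)
def cl(c): return 'B' if c[2]>c[0]+25 else ('#' if c.sum()<240 else '.')
for v in range(206,262,2): print(v,''.join(cl(a[v,u]) for u in range(275,350)))
```

```text
[ 0.41262535 -0.13975214  0.12629549] [ 9.72604325e-01  2.32466832e-01 -7.84492088e-06 -9.11773366e-06] 0.052492179878811045
nut3 (array([ 0.41253822, -0.14155311,  0.00993554]), np.float64(0.0040251169821765515)) [ 0.41102225 -0.14302107] [ 0.41428966 -0.14055717]
endfar (array([ 0.45048191, -0.12282683,  0.00794663]), np.float64(0.0029888159688726853)) [ 0.44953236 -0.12390819] [ 0.45090543 -0.12109205]
endnear (array([ 0.38475201, -0.15638111,  0.00712978]), np.float64(0.005415589587343566)) [ 0.38307012 -0.15823191] [ 0.38566889 -0.15312823]
206 ...................BBBBB.#######..#.############.BBBB......................
208 ...............BBBBBB###.##########################BBBB....................
210 ............BBBBBB###########.###################.##.BBBBB.................
212 ........BBBBBB##########################BBBBB##########.BBBB...............
214 ....BBBBBB#.###########BBBB##########BBBBBBBBBB##########.BBBB.............
216 BBBBBBB.############BBBBBBBBB.###BBBBBBBBBBBBBBBB###########BBBBB..........
218 BBB##..#########BBBBBBBBBBBBBBBBBBBBBBBBBBBBBB.###############.B
[... 991 characters left out ...]
########BBBBBBBBB.#############BBBBBBBBBBBBBBB###BBBBBBBBBBB
246 BB#################BBBBBBBB.################BBBBBBBBBBBBBBBB#BBBBBBBBBBBBBB
248 ################BBBBB###################BBBBBBBBBBBBBBBBB#BBBBBBBBBBBBBBBBB
250 ##############BBBBBBB#######.############.BBBBBBBBBBBB.BBBBBBBBBBBBBBBBBBB.
252 ###############BBBBBBBB####################BBBBBBB#BBBBBBBBBBBBBBBBBBB.....
254 #################BBBBBBB##########.#############BBBBBBBB##BBBBBBBBB........
256 ###################BBBBBBB.##################BBBBBBB##....BBBBBB...........
258 ######################..##################BBBBBBB##.......BBB..............
260 ######################################BBBBBBBB##.........B.................
```

Request:
drive_tool(
  series=[
    [[0, -0.1, -2.5], 0],
    [[0, 0, -3], 0],
    [[0, 0, -3], 0],
    [[0, 0, -2.5], 0],
    [[0, 0, -2], 0],
    [[0, 0, -1.2], 0],
    [[0, 0, -0.8], 0],
    [[0, 0, -0.3], 0],
    [[0, 0, 0], 0],
    [[0, 0, 0], 0],
  ],
)

```text
time: 48.55
ee_pos: [0.413, -0.141, -0.0263]
eef_rot: [0.973, 0.232, 0.0, 0.0]
ft_force: [-0.7, -1.1, 0.3]
width: 0.0526
grip_force: 0.0
```

Request:
drive_tool(
  series=[
    [[0, 0, 0], 0],
    [[0, 0, 0], 0],
    [[0, 0, 0], 0],
    [[0, 0, 0], 0],
    [[0, 0, 0], 0],
    [[0, 0, 0], 0],
    [[0, 0, 0], 0],
    [[0, 0, 0], 0],
    [[0, 0, 0], 0],
    [[0, 0, 0], 0],
  ],
  hand=0.97,
  newtons=25,
)

```text
time: 49.8
ee_pos: [0.4126, -0.1409, -0.0267]
eef_rot: [0.973, 0.232, 0.0, 0.0]
ft_force: [-0.3, 1.3, 1.3]
width: 0.0154
grip_force: 25.0
```

Request:
drive_tool(
  series=[
    [[0, 0, 1], 0],
    [[0, 0, 2], 0],
    [[0, 0, 3], 0],
    [[0, 0, 3], 0],
    [[2.4, 0.4, 1], 7],
    [[3, 0.5, 0], 9],
    [[3, 0.5, 0], 9],
    [[3, 0.5, 0], 9],
    [[3, 0.5, 0], 9],
    [[3, 0.5, 0], 9],
  ],
)

```text
time: 51.05
ee_pos: [0.5874, -0.1118, 0.0738]
eef_rot: [0.771, 0.637, 0.0, -0.0]
ft_force: [0.1, -0.1, -1.9]
width: 0.0158
grip_force: 25.0
```

Request:
drive_tool(
  series=[
    [[3, 0.4, 0], 9],
    [[2.4, 0.4, 0], 4.3],
    [[1, 0.1, 0], 0],
    [[0, 0, -1], 0],
    [[0, 0, -1.5], 0],
    [[0, 0, -1.5], 0],
    [[0, 0, 0], 0],
    [[0, 0, 0], 0],
    [[0, 0, 0], 0],
    [[0, 0, 0], 0],
  ],
)

```text
time: 52.3
ee_pos: [0.6509, -0.1029, 0.0337]
eef_rot: [0.694, 0.72, 0.0, 0.0]
ft_force: [0.3, -0.5, -1.0]
width: 0.0158
grip_force: 25.0
```

Run:
```python
from h import *
s=snap('scene');t=snap('top');e=r.read_state();print(e['ee_pos'],e['eef_rot'],e['ft_force'])
a=s['color'].astype(int); b=cv2.imread('pics/scene0.png')[:,:,::-1].astype(int)
def cl(c): return 'B' if c[2]>c[0]+25 else ('#' if c.sum()<210 else ('+' if c.sum()<260 else '.'))
for v in range(196,240): print(v,''.join(cl(a[v,u]) for u in range(275,350)),''.join(cl(b[v,u]) for u in range(275,350)))
p=e['ee_pos']; T=np.array([p[0]+.004,p[1]+.003])
for k in(-41,-6,0,53): print(k,[proj(s,[T[0]-k/1000*.037+o,T[1]+k/1000,z]).round(0) for o in(-.008,.008) for z in(p[2]+.0267,p[2]+.0447)])
```

```text
[ 0.65076848 -0.10292844  0.03355765] [6.94047872e-01 7.19928804e-01 1.47024819e-04 2.17062216e-04] [ 0.02521884 -0.3215497  -1.61663415]
196 .....................#######+......###########+####++.+####+###########..## .....................................BBBB..................................
197 .....................#######.......##########+..+###+..+#+############+.+#. ....................................BBBBBB.................................
198 .....................######+.......+######+##+..##+#+++###############++##. ..................................BBBBBBBBB................................
199 .....................#######.........########++######+####################. ................................BBBBBB#+BBBB...............................
200 .....................#######+..+.....++###################################. ..............................BBBBB+#++++BBBBB.............................
201 ......................#######++##+.....+################################... ............................BBBBBB++++++#++BBBB............................
202 ......................
[... 5553 characters left out ...]
BBBBBBBBBBBBBBBBBBBBB##++##+##+++###
238 ############################BBBBBBBBBBBBBB##############+BB##############+B #######+#+####+###+########BBBBBBBBBBBBBBBBBBBBBBBBBBBBBBBB+##+#####++###+B
239 ############################BBBBBBBBBBBBB#############+BBBB#############+BB ####++##++#+#++##+#+#+#+###BBBBBBBBBBBBBBBBBBBBBBBBBBBBBBBB#######+++#+#+BB
-41 [array([322., 205.]), array([322., 199.]), array([318., 201.]), array([317., 194.])]
-6 [array([309., 213.]), array([309., 206.]), array([304., 208.]), array([304., 202.])]
0 [array([306., 214.]), array([306., 208.]), array([302., 210.]), array([302., 203.])]
53 [array([285., 226.]), array([285., 220.]), array([281., 221.]), array([280., 215.])]
```

Request:
drive_tool(
  series=[
    [[0, -0.15, -0.6], 0],
    [[0, 0, -0.6], 0],
    [[0, 0, -0.6], 0],
    [[0, 0, -0.5], 0],
    [[0, 0, -0.4], 0],
    [[0, 0, -0.3], 0],
    [[0, 0, -0.3], 0],
    [[0, 0, -0.3], 0],
    [[0, 0, 0], 0],
    [[0, 0, 0], 0],
  ],
)

```text
time: 53.65
ee_pos: [0.6507, -0.1044, -0.0026]
eef_rot: [0.694, 0.72, 0.0, 0.0]
ft_force: [-0.6, 0.1, -0.7]
width: 0.0156
grip_force: 25.0
```

Request:
drive_tool(
  series=[
    [[0, 0, -0.1], 0],
    [[0, 0, 0], 0],
    [[0, 0, -0.1], 0],
    [[0, 0, 0], 0],
    [[0, 0, -0.05], 0],
    [[0, 0, 0], 0],
    [[0, 0, 0], 0],
    [[0, 0, 0], 0],
    [[0, 0, 0], 0],
    [[0, 0, 0], 0],
  ],
)

```text
time: 54.9
ee_pos: [0.6506, -0.1044, -0.0052]
eef_rot: [0.694, 0.72, 0.0, 0.0]
ft_force: [-0.3, -0.0, -1.3]
width: 0.0157
grip_force: 25.0
```

Request:
drive_tool(
  series=[
    [[0, 0, 0], 0],
    [[0, 0, 0], 0],
    [[0, 0, 0], 0],
    [[0, 0, 0], 0],
    [[0, 0, 0.5], 0],
    [[0, 0, 1.5], 0],
    [[0, 0, 4], 0],
    [[0, 0, 4], 0],
    [[0, 0, 4], 0],
    [[0, 0, 2], 0],
  ],
  hand=0.62,
)

```text
time: 56.15
ee_pos: [0.6516, -0.1042, 0.1581]
eef_rot: [0.694, 0.72, 0.001, 0.002]
ft_force: [0.2, -0.4, -0.9]
width: 0.0329
grip_force: 0.0
```

Request:
drive_tool(
  series=[
    [[-2.42, 1.21, 0], -10.2],
    [[-2.42, 1.21, 0], -10.2],
    [[-2.42, 1.21, 0], -10.2],
    [[-2.42, 1.21, 0], -10.2],
    [[-2.42, 1.21, 0], -10.2],
    [[-2.42, 1.21, 0], -10.2],
    [[-2.42, 1.21, 0], -10.2],
    [[-2.42, 1.21, 0], -10.2],
    [[-2.42, 1.26, 0], -10.2],
    [[0, 0, 0], 0],
  ],
  hand=0.25,
)

```text
time: 57.4
ee_pos: [0.4317, 0.0055, 0.1548]
eef_rot: [1.0, 0.003, -0.0, 0.001]
ft_force: [0.3, -0.6, -0.1]
width: 0.0655
grip_force: 0.0
```

Run:
```python
from h import *
s=snap('scene');t=snap('top');e=r.read_state();print(e['ee_pos'],e['eef_rot'],e['width'])
a=s['color'].astype(int)
def cl(c): return 'B' if c[2]>c[0]+25 else ('#' if c.sum()<210 else ('+' if c.sum()<260 else '.'))
for v in range(196,262): print(v,''.join(cl(a[v,u]) for u in range(262,355)))
```

```text
[0.43309625 0.00461884 0.15491765] [9.99992561e-01 3.83006424e-03 2.52425757e-04 3.79364191e-04] 0.06514763462000225
196 ..............................###############################################################
197 ..............................###############################################################
198 ...............................##############################################################
199 ..............................+#############################################################+
200 ..............................+############################################################+.
201 ...............................############################################################+.
202 ...............................############################################################+.
203 ...............................############################################################+.
204 ...............................############################################################+.
205 ...............................##############################################+.+###########..
206
[... 4784 characters left out ...]
B......#######
255 BB++++++++++++##########+.............+##########################+B##..BBBBBBBB.........#####
256 BBB#+++++++#+#+##########+.........+++######++#####################....BBBBBB............###.
257 BBBB##++++++++#+##########+.......+#######++..###################.....+BBBB..................
258 BBBBB#++++#++++++##########++.+.+#########+...+##################.....+BBB...................
259 BBBBBB#+++#+#+##+############+#+########.......+###############.......+B.....................
260 BBBBBBB#++##++++#++#####################........##############........B......................
261 BBBBBBBB#+++++###++#########+###########........############.................................
```

Request:
drive_tool(
  series=[
    [[0, 0, 0], 0],
    [[0, 0, -1.5], 0],
    [[0, 0, -2], 0],
    [[0, 0, -2], 0],
    [[0, 0, -2], 0],
    [[0, 0, -2], 0],
    [[0, 0, -2], 0],
    [[0, 0, -1.6], 0],
    [[0, 0, 0], 0],
    [[0, 0, 0], 0],
  ],
)

```text
time: 58.75
ee_pos: [0.4331, 0.0051, 0.0241]
eef_rot: [1.0, 0.003, 0.0, -0.0]
ft_force: [0.4, 0.1, -0.1]
width: 0.0655
grip_force: 0.0
```

Request:
drive_tool(
  series=[
    [[0, 0, 0], 0],
    [[0, 0, 0], 0],
    [[0, 0, 0], 0],
    [[0, 0, 0], 0],
    [[0, 0, 0], 0],
    [[0, 0, 0], 0],
    [[0, 0, 0], 0],
    [[0, 0, 0], 0],
    [[0, 0, 0], 0],
    [[0, 0, 0], 0],
  ],
  hand=0.9,
  newtons=20,
)

```text
time: 60.0
ee_pos: [0.4328, 0.005, 0.0238]
eef_rot: [1.0, 0.003, 0.0, 0.0]
ft_force: [0.1, 0.1, 0.4]
width: 0.0264
grip_force: 19.9
```

Request:
drive_tool(
  series=[
    [[0, 0, 1], 0],
    [[0, 0, 2], 0],
    [[0, 0, 3], 0],
    [[0, 0, 3], 0],
    [[2, -0.3, 1], 0],
    [[4, -0.4, 0], 0],
    [[4, -0.4, 0], 0],
    [[4, -0.4, 0], 0],
    [[4, -0.4, 0], 0],
    [[3.5, 0, 0], 0],
  ],
)

```text
time: 61.25
ee_pos: [0.6491, -0.0148, 0.1241]
eef_rot: [1.0, 0.002, -0.0, 0.0]
ft_force: [0.1, 0.4, -0.6]
width: 0.0265
grip_force: 19.9
```

Request:
drive_tool(
  series=[
    [[0, 0, 0], 0],
    [[0, 0, -1], 0],
    [[0, 0, -1], 0],
    [[0, 0, -1], 0],
    [[0, 0, -1], 0],
    [[0, 0, -0.5], 0],
    [[0, 0, 0], 0],
    [[0, 0, 0], 0],
    [[0, 0, 0], 0],
    [[0, 0, 0], 0],
  ],
)

```text
time: 62.5
ee_pos: [0.6479, -0.014, 0.079]
eef_rot: [1.0, 0.003, 0.0, 0.0]
ft_force: [0.5, -0.3, -0.4]
width: 0.0264
grip_force: 19.9
```

Run:
```python
from h import *
s=snap('scene');t=snap('top');e=r.read_state();p=e['ee_pos'];print(p,e['eef_rot'],e['ft_force'])
a=s['color'].astype(int); b=cv2.imread('pics/scene0.png')[:,:,::-1].astype(int)
def cl(c): return 'B' if c[2]>c[0]+25 else ('R' if c[0]>c[1]+40 and c[0]>c[2]+40 and c[1]<80 else ('#' if c.sum()<210 else ('+' if c.sum()<260 else '.')))
for v in range(205,256): print(v,''.join(cl(a[v,u]) for u in range(242,340)),''.join(cl(b[v,u]) for u in range(242,290)))
f=p[2]-.0238; th=np.linspace(0,6.28,40)
for bx,by in((0,0),(.004,.003)):
    P=np.array([proj(s,[p[0]+bx+.0135*np.cos(q),p[1]+by+.0135*np.sin(q),f]) for q in th]); print('foot',f,P.min(0).round(1),P.max(0).round(1))
P=np.array([proj(s,[.6264+.0249+.02*np.cos(q),-.0718+.059+.02*np.sin(q),.032]) for q in th]);print('well rim scene frame',P.min(0).round(1),P.max(0).round(1))
```

```text
[ 0.64787444 -0.0139945   0.07890646] [9.99996542e-01 2.62738300e-03 1.02675007e-04 5.17230670e-05] [ 0.03523942  0.10049084 -0.40467545]
205 ...........###########################................BBBBBB###+#####+##+++#++#+BBBBB............. ...........RRRRRRRRR....R.......................
206 ...........+##########################..............BBBBBB###+#+##++##+++++#++++++BBBB............ .............RRRRRRRRR..........................
207 ...........+##########################............BBBBBB####+#++#++#++#+##+##++#+#+BBBB........... ..............RRRRRRRRR.........................
208 ............##########################..........BBBBBB+####+###++###+++#++#####+#+#+BBBB.......... ................RRRRRRRR........................
209 ............##########################+........BBBBB+#########++####+#++#######++++++BBBBB........ ......................RR.......................B
210 .............#########################+......BBBBBB#############+###############++++++BBBBB....... .............................................BBB
211 .............##########################....BBB
[... 6244 characters left out ...]
###############+##BBBBBBB+BBBBBBBBBBBBBB .........BBBBBBBBBB#+#+#+#+++#+#++####+++#######
253 ..........BBBBBBBBBB##############################BBBBBBB#####+#######+######BBBBB+BBBBBBB+BBBBBBB ..........BBBBBBBBBB#+++++#+++++++######++##++##
254 ...........BBBBBBBBBB##############################BBBBBB+##+#############+##+++#BBBBBBBB##BBBBBBB ...........BBBBBBBBBB#++++###++#+##+#+#+#+++#+##
255 ............BBBBBBBBBB##############################BBBBBBBBB#####++########+##+BBBBBBB##..BBBBBBB ............BBBBBBBBBB###+#++#++##++#+##+#+###+#
foot 0.05510646191486189 [263.7 229.3] [277.5 239.3]
foot 0.05510646191486189 [261.3 228.8] [275.1 238.8]
well rim scene frame [259.9 234.1] [280.  248.9]
```

Request:
drive_tool(
  series=[
    [[0.1, 0, -0.6], 0],
    [[0, 0, -0.7], 0],
    [[0, 0, -0.7], 0],
    [[0, 0, -0.7], 0],
    [[0, 0, -0.6], 0],
    [[0, 0, -0.5], 0],
    [[0, 0, -0.4], 0],
    [[0, 0, -0.3], 0],
    [[0, 0, 0], 0],
    [[0, 0, 0], 0],
  ],
)

```text
time: 63.85
ee_pos: [0.6489, -0.0139, 0.034]
eef_rot: [1.0, 0.003, 0.0, 0.0]
ft_force: [0.0, 0.6, -0.9]
width: 0.0265
grip_force: 19.9
```

Request:
drive_tool(
  series=[
    [[0, 0, -0.1], 0],
    [[0, 0, 0], 0],
    [[0, 0, -0.1], 0],
    [[0, 0, 0], 0],
    [[0, 0, -0.05], 0],
    [[0, 0, 0], 0],
    [[0, 0, 0], 0],
    [[0, 0, 0], 0],
    [[0, 0, 0], 0],
    [[0, 0, 0], 0],
  ],
)

```text
time: 65.1
ee_pos: [0.6488, -0.014, 0.0313]
eef_rot: [1.0, 0.003, 0.0, 0.0]
ft_force: [0.8, -0.2, -0.9]
width: 0.0266
grip_force: 19.9
```

Request:
drive_tool(
  series=[
    [[0, 0, -0.05], 0],
    [[0, 0, 0], 0],
    [[0, 0, -0.05], 0],
    [[0, 0, 0], 0],
    [[0, 0, 0], 0],
    [[0, 0, 0], 0],
    [[0, 0, 0], 0],
    [[0, 0, 0], 0],
    [[0, 0, 0], 0],
    [[0, 0, 0], 0],
  ],
)

```text
time: 66.35
ee_pos: [0.6491, -0.0139, 0.0308]
eef_rot: [1.0, 0.003, 0.0, 0.0]
ft_force: [-1.7, 0.2, 5.3]
width: 0.0265
grip_force: 19.9
```

Request:
drive_tool(
  series=[
    [[0, 0, 0], 0],
    [[0, 0, 0], 0],
    [[0, 0, 0], 0],
    [[0, 0, 0], 0],
    [[0, 0, 0.5], 0],
    [[0, 0, 1.5], 0],
    [[0, 0, 3.5], 0],
    [[0, 0, 4], 0],
    [[0, 0, 4], 0],
    [[0, 0, 4], 0],
  ],
  hand=0.3,
)

```text
time: 67.6
ee_pos: [0.6488, -0.0138, 0.2081]
eef_rot: [1.0, 0.003, 0.001, 0.0]
ft_force: [-0.3, 0.8, 0.1]
width: 0.0611
grip_force: 0.0
```

Request:
drive_tool(
  series=[
    [[-3, -4, 0], 2],
    [[-3, -4, 0], 2],
    [[-3, -4, 0], 2],
    [[-3, -4, 0], 2],
    [[-3, -4, 0], 2],
    [[-3, -4, 0], 2],
    [[-3, -4, 0], 2],
    [[-3, -4, 0], 2],
    [[-3, -4, 0], 2],
    [[-3, -4, 0], 0],
  ],
)

```text
time: 68.85
ee_pos: [0.348, -0.4151, 0.2067]
eef_rot: [0.987, 0.16, 0.0, 0.001]
ft_force: [0.0, -0.9, -0.1]
width: 0.0608
grip_force: 0.0
```

Run:
```python
from h import *
s=snap('scene');t=snap('top');e=r.read_state();p=e['ee_pos'];print(p,e['time'])
a=t['color'].astype(int)
def cl(c): return 'B' if c[2]>c[0]+25 else ('#' if c.sum()<120 else ('+' if c.sum()<240 else '.'))
for v in range(168,246): print(v,''.join(cl(a[v,u]) for u in range(256,352)))
```

```text
[ 0.3443554  -0.41874458  0.20604854] 68.95
168 ................................................................................................
169 ................................................................................................
170 ....................................................................................BBBBBB......
171 ................................................................B..BBBBBBBBBBBBBBBBBBBBBBB......
172 ...............................................BBBBBBBBBBBBBBBBBBBBBBBBBBBBBBBBBBBBBBBBBBB......
173 ...............................BBBBBBBBBBBBBBBBBBBBBBBBBBBBBBBBBBBBBBBBBBBBBBBBBBBBB+++BBB......
174 .................B..BBBBBBBBBBBBBBBBBBBBBBBBBBBBBBBBBBBBBBBBBBBBBBBB+++++++++++++++++++BBB......
175 ......BBBBBBBBBBBBBBBBBBBBBBBBBBBBBBBBBBBBBBBBBBBBB+++++++++++++++++++++++++++++++++++++BB......
176 ..BBBBBBBBBBBBBBBBBBBBBBBBBBBBBBBBBB++++++++++++++++++++++++++++++++++++++++++++++++++++BB......
177 ..BBBBBBBBBBBBBBBBBB++++++++++++++++++++++++++++++++++++++++++++++++++++++++++++++++++++BBB.....
178 ..BBBB++++++++++++++++++++++++++++++++++++
[... 6121 characters left out ...]
..+.BBB+++++++++++++++++++++++++++++++++++++BBBBBBBBBBBBBBBBBBBBBBBBBBBBBBBBBBBBBBBBBBBBBBBB..
240 ...+++BBB++++++++++++++++++++BBBBBBBBBBBBBBBBBBBBBBBBBBBBBBBBBBBBBBBBBBBBBBBBBB.................
241 ...+++BBB+++BBBBBBBBBBBBBBBBBBBBBBBBBBBBBBBBBBBBBBBBBBBBBBBBBBB.................................
242 ...+++BBBBBBBBBBBBBBBBBBBBBBBBBBBBBBBBBBBBBBBBBBB...............................................
243 ...+++BBBBBBBBBBBBBBBBBBBBBBBBBBBB..............................................................
244 .....+BBBBBBBBBBBB...++.........................................................................
245 .......+++++...++...............................................................................
```

The lever's −y end touches its slot end (about 6 mm off centre, top view cols 36–88 in slot 29–89), so I regrip it and shift it 6 mm.

Request:
drive_tool(
  series=[
    [[2.74, 3.49, 0], 8.2],
    [[2.74, 3.49, 0], 8.2],
    [[2.74, 3.49, 0], 8.2],
    [[2.74, 3.49, 0], 8.2],
    [[2.74, 3.49, 0], 8.2],
    [[2.74, 3.49, -1], 8.2],
    [[2.74, 3.49, -1], 8.2],
    [[2.74, 3.49, -1], 8.2],
    [[2.74, 3.49, -1], 8.2],
    [[0, 0, 0], 0],
  ],
  hand=0.6,
)

```text
time: 70.2
ee_pos: [0.5964, -0.095, 0.1655]
eef_rot: [0.691, 0.723, 0.001, -0.001]
ft_force: [-0.8, -0.2, 0.5]
width: 0.0353
grip_force: 0.0
```

Request:
drive_tool(
  series=[
    [[0, 0, 0], 0],
    [[0, 0, 0], 0],
    [[0, 0, -3], 0],
    [[0, 0, -3], 0],
    [[0, 0, -3], 0],
    [[0, 0, -2.5], 0],
    [[0, 0, 0], 0],
    [[0, 0, 0], 0],
    [[0, 0, 0], 0],
    [[0, 0, 0], 0],
  ],
)

```text
time: 71.45
ee_pos: [0.5959, -0.1, 0.0511]
eef_rot: [0.694, 0.72, 0.0, 0.001]
ft_force: [0.1, -0.1, -0.3]
width: 0.0348
grip_force: 0.0
```

Request:
drive_tool(
  series=[
    [[0, 0, -1.5], 0],
    [[0, 0, -1.5], 0],
    [[0, 0, -1], 0],
    [[0, 0, -0.8], 0],
    [[0, 0, -0.4], 0],
    [[0, 0, -0.2], 0],
    [[0, 0, 0], 0],
    [[0, 0, 0], 0],
    [[0, 0, 0], 0],
    [[0, 0, 0], 0],
  ],
)

```text
time: 72.7
ee_pos: [0.5955, -0.0999, -0.0036]
eef_rot: [0.694, 0.72, 0.0, 0.0]
ft_force: [0.3, 0.2, -0.4]
width: 0.0342
grip_force: 0.0
```

Request:
drive_tool(
  series=[
    [[0, 0, 0], 0],
    [[0, 0, 0], 0],
    [[0, 0, 0], 0],
    [[0, 0, 0], 0],
    [[0, 0, 0], 0],
    [[0, 0, 0], 0],
    [[0, 0, 0.3], 0],
    [[0, 0, 0.4], 0],
    [[0, 0.3, 0.4], 0],
    [[0, 0.3, 0], 0],
  ],
  hand=0.95,
  newtons=25,
)

```text
time: 73.95
ee_pos: [0.5957, -0.0936, 0.0078]
eef_rot: [0.694, 0.72, 0.0, 0.0]
ft_force: [0.6, 0.0, -0.9]
width: 0.0163
grip_force: 25.0
```

Request:
drive_tool(
  series=[
    [[0, 0, 0], 0],
    [[0, 0, 0], 0],
    [[0, 0, -0.3], 0],
    [[0, 0, -0.3], 0],
    [[0, 0, -0.2], 0],
    [[0, 0, -0.1], 0],
    [[0, 0, -0.1], 0],
    [[0, 0, 0], 0],
    [[0, 0, 0], 0],
    [[0, 0, 0], 0],
  ],
)

```text
time: 75.2
ee_pos: [0.5954, -0.0939, -0.0027]
eef_rot: [0.694, 0.72, 0.0, 0.0]
ft_force: [0.2, -0.2, -0.2]
width: 0.0163
grip_force: 25.0
```

Request:
drive_tool(
  series=[
    [[0, 0, -0.05], 0],
    [[0, 0, 0], 0],
    [[0, 0, -0.05], 0],
    [[0, 0, 0], 0],
    [[0, 0, -0.05], 0],
    [[0, 0, 0], 0],
    [[0, 0, 0], 0],
    [[0, 0, 0], 0],
    [[0, 0, 0], 0],
    [[0, 0, 0], 0],
  ],
)

```text
time: 76.45
ee_pos: [0.5955, -0.0939, -0.0041]
eef_rot: [0.694, 0.72, 0.0, 0.0]
ft_force: [-1.4, -0.4, 3.4]
width: 0.0161
grip_force: 25.0
```

Contact with the floor at the right height; release and retreat.

Request:
drive_tool(
  series=[
    [[0, 0, 0], 0],
    [[0, 0, 0], 0],
    [[0, 0, 0], 0],
    [[0, 0, 0], 0],
    [[0, 0, 0.5], 0],
    [[0, 0, 1.5], 0],
    [[0, 0, 4], 0],
    [[0, 0, 4], 0],
    [[0, 0, 4], 0],
    [[0, 0, 4], 0],
  ],
  hand=0.6,
)

```text
time: 77.7
ee_pos: [0.5954, -0.0936, 0.1784]
eef_rot: [0.694, 0.72, 0.0, 0.001]
ft_force: [0.5, -0.6, -1.0]
width: 0.0349
grip_force: 0.0
```

Request:
drive_tool(
  series=[
    [[-2.8, -3.5, 0], -7],
    [[-2.8, -3.5, 0], -7],
    [[-2.8, -3.5, 0], -7],
    [[-2.8, -3.5, 0], -7],
    [[-2.8, -3.5, 0], -7],
    [[-2.8, -3.5, 0], -7],
    [[-2.8, -3.5, 0], -7],
    [[-2.8, -3.5, 0], -7],
    [[-2.8, -3.5, 0], -7],
    [[0, 0, 0], 0],
  ],
)

```text
time: 78.95
ee_pos: [0.3408, -0.4117, 0.1766]
eef_rot: [0.969, 0.248, -0.0, 0.001]
ft_force: [0.9, -0.3, -0.3]
width: 0.0347
grip_force: 0.0
```

Run:
```python
from seg import *
s=snap('scene');t=snap('top');e=r.read_state();print(e['ee_pos'],e['joint_vel'].max() if hasattr(e['joint_vel'],'max') else max(e['joint_vel']))
b0=cv2.imread('pics/top0.png')[:,:,::-1].astype(int); a=t['color'].astype(int)
def cl(c): return 'B' if c[2]>c[0]+25 else ('#' if c.sum()<120 else ('+' if c.sum()<240 else '.'))
for v in range(188,230): print(v,''.join(cl(a[v,u]) for u in range(256,352)))
# tub and ring in hub
m=big(mask(t,(130,175,180,240),lambda h,S,v:(S<50)&(v>150))); c=cv2.minEnclosingCircle(hull(m)); print('tub',onz(t,*c[0],.102),'want .6054 .2317')
# bystanders unchanged?
for n,(x0,y0,x1,y1) in dict(mug=(205,100,248,165),block=(368,138,402,184),driver=(285,110,312,168)).items(): print(n,np.abs(a-b0)[y0:y1,x0:x1].mean())
# lever ends heights in both views
for nm,c,ro,V in(('top',t,(286,212,346,228),75),):
    m=big(mask(c,ro,lambda h,S,v:v<45)); print(nm,cv2.boundingRect(m))
a=s['color'].astype(int)
def cl(c): return 'B' if c[2]>c[0]+25 else ('#' if c.sum()<180 else ('+' if c.sum()<240 else '.'))
for v in range(205,262,1): print(v,''.join(cl(a[v,u]) for u in range(275,355)))
```

```text
[ 0.343898   -0.40853769  0.17660976] 0.0071187098174181175
188 ...BBB+++++++++++.+###B+++++++++++++++++++++++BBBBBBBBBBBBBBBBBBBBBBBBBBBBBBBBBBBBBB++++BBB.....
189 ...BBB++++++++......+#BBBB++++++++++BBBBBBBBBBBBBBBBBBBBBBBBBBBBBBBBBBBBBBBBBBBBBBBB++++BBB.....
190 ...BBB+++++++.........BBBBB++++++++BBBBBBBBBBBBBBBBBBBBBBBBBBBBBBBBBBBBBBBBBBBBBBBBB++++BBBB....
191 ...BBB++++++..........+BBBBB+++++++BBBBBBBBBBBBBBBBBBBBBBBBBBBBBBBBBBBBBBBBBBBBBBBBB+++++BBB....
192 ...BBB++++++...........#BBBBB++++++BBBBBBBBBBBBBBBBBBBBBBBBBBBBBBBBBBBBBBBB+++##BBBB+++++BBB....
193 ...BBB++++++....+......#BBBBBB+++++BBBBBBBBBBBBBBBBBBBBBBBBB#####BBBBBBBBB+#####BBBB+++++BBB....
194 ...BBB++++++...........##BBBBB+++++BBBBBB#####BBBBBB#####BBB#####BBBBBBBB++#####+BBB+++++BBB....
195 ...BBB++++++...........###BBBB+++++BBBBB+#####BBBBBB#####+B+#####++...+++++#####+BBB+++++BBB....
196 ...BBB++++++..........+###+BBB+++++BBBBB######++..++#####+++#####+++++...++#####+BBB+++++BBB....
197 ...BBBB++++++.........#####BBB+++++BBBB++#####++++++#####+++######BBBBBBBB+#####+BBB+++++BBB....
198 ...BBBB+++++#+.......#####
[... 7495 characters left out ...]
BBBBBBBBB...........
254 +++++++++++++++++BBBB+++++++++++++++++++++++++++BBBBBBBB##BBBBBBBBB.............
255 ++++++++++++++++++BBBB+#+++B+++++++++++++++++++BBBBBBB+#..BBBBBBBB..............
256 +++++++++++++++++++BBBBBBB+++++++++++++++++++BBBBBBB+#....BBBBBB................
257 ++++++++++++++++++++BBBB+++++++++++++++++++BBBBBBBB#.....+BBBB..................
258 ++++++++++++++++++++++.+++++++++++++++++++BBBBBBB++......+BBB...................
259 ++++++++++++++++++++++++++++++++++++++++BBBBBBBB#.........B.....................
260 ++++++++++++++++++++++++++++++++++++++BBBBBBBB##.........B......................
261 +++++++++++++++++++++++++++++++++++++BBBBBBB+#..................................
```

```bash
python3 -c "
from h import *
print(r.close_job())"
```

```text
the job is handed in; nothing more can be done
None
```

The job is handed in at about 79 s: the camera checks put all five parts in their cut-outs, with the lever regripped once to centre it, and showed the mug, block and screwdriver unmoved; no verdict came back.

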